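# Lay the gel comb away in the comb tray

## Robot

A 7-joint arm with a two-finger parallel gripper is mounted at the origin on the work surface. World frame = base frame: x ahead of the robot, y to its left, z up, the work surface at z = 0. Lengths are in m, angles in rad, forces in N, time in s.
With the tool pointing down it reaches from about 0.425 to 0.925 m from the base axis. Payload 6.8 kg.
Tool frame: the origin (TCP) lies between the finger pads; the fingertips stand 19 mm ahead of it and the grasp point (between the pads) is the TCP; y points along the fingers, x is the direction in which the jaws open and shut, and the axes are right-handed (so a half turn about y gives the same grasp; the last joint's range is limited). The gripper opens to 85 mm and grips with 20 to 120 N. Pads are 22 mm wide; open, the fingers measure 114 mm over their backs; the gripper's body (76 mm by 85 mm) begins 54 mm behind the grasp point. The pads swing forward as they close: fully open they stand 13 mm farther back than shut.
Start: joints at [1.101, 0.477, 0.022, 1.555, -0.011, 1.109, -0.083], TCP at [0.239, -0.631, 0.25] pointing down, gripper open.
Joint ranges: [-2.96, 2.96], [-0.34, 2.1], [-1.41, 1.46], [0.24, 2.44], [-1.37, 4.51], [0.17, 1.92], [-2.96, 2.96]. Speed limits (rad/s): [2.39, 2.39, 3.14, 3.14, 3.14, 3.14, 3.14].

## Interface

Orientations are given as a rotation vector (axis times angle).
In Python, from cell import readout, optics, order gives the robot as it stands. The module is installed in compiled form; this text tells all that it offers.
- The arm moves only by the tool carry_out, never from a script. Its argument "deltas" is a list of rows, each a list of 3 entries, a list of its own where there are three numbers: the opening, from 0 (shut) to 1 (fully open), then the shift along the tool's x, y, z normalised to -1 to 1, where 1 is 0.2 m, then the turn, a rotation vector about the tool's x, y, z normalised to -1 to 1, where 1 is 1.5 rad. In form: [[gripper, [tx, ty, tz], [rx, ry, rz]], ...]. A call has exactly 8 rows; each row shifts and turns the commanded pose from where the row before left it, along the tool's axes as they then stand; what a row does not reach is not made up. A row lasts 1/10 s, in which the tool goes at most 50 mm and 8.59 degrees, less where a joint would pass 70% of its speed; a pose out of reach is approached as far as the arm can. A call with a number of a shift or a turn outside -1 to 1 is refused whole. A call with a gripper value outside its range is refused whole. The fingers move at their own pace and stop on an object; "squeeze" is the grip in N (left out, the last holds). Time passes only in rows, so rows that do not move let the fingers close, or fill a call up. It gives the time, the measured TCP pose, the force and the opening at its end, in the units of the state.
- readout.observe(): the state, without advancing time (a new reading comes with each control period).
- optics.camera(name): name is "scene" or "side" or "wrist"; returns a dict with "frame" (400x640x3 uint8, red, green, blue), "depth" (400x640 float32, m along the optical axis (not along the pixel's ray), 0 where there is no reading), "intrinsics" (3x3 intrinsics, pixels), "extrinsics" (4x4, takes a point from world to camera coordinates); the wrist camera has in their place "mount" (4x4, takes a point from camera to tool coordinates, whose origin is the TCP and whose axes are the tool frame's). Camera axes: x right, y up, looking along -z (the intrinsics and any distortion apply to the point x, -y, -z); pixel columns grow to the right and rows downward; lengths in m; the calibration is good to about 2 mm. A picture is of the moment at which its call begins: read the wrist's pose just before it.
- order.job_done(): hands the job in, once; it reports no verdict.
The state is a dict: "clock": time; "joint_pos": joint angles; "joint_velocities": joint speeds; "effort": joint torques, N m; "tool_pos": TCP position; "ee_rot": TCP orientation; "wrist_force": force on the tool from outside, world axes, zero at the start; "ft_torque": the same for the moment, N m; "grip_width": opening from 0.0 (shut) to 1.0 (fully open).
Only numpy, scipy, OpenCV 4.12 (cv2) and the standard library are available. Lean on these libraries where they do the work, as an engineer would, in place of code of your own. Each camera call takes 0.05 s, during which the arm holds its last target.

## Task

Take the white gel comb out of its stand, lay it flat on the blue bench pad and let go of it. Then pick it up again and lay it flat, fully down, in the compartment of the comb tray that is still empty, teeth the way the compartment's shape calls for. Leave the comb already in the tray and everything else on the bench where they are.

Things in the scene. Friction and masses are not known exactly. Their poses are not given: they have to be found in the camera images.
- comb_center (a point): Centre of the loose white plastic gel comb, 50 g, 120 (y) x 46 (z) x 10 (x) mm. Its back is a bar 120 long, 22 wide (z +1 to +23 mm), 10 thick; six teeth, 8 wide, 7 thick, 24 long, run from it to z -23 mm, over the middle 76 mm only. y along its length, x through its thickness. Starts in the stand, teeth down, z up; flat, its x is vertical (either face up), centre 5 mm above the support.
- stand_seat (a point): Fixed grey comb stand: middle of the top of its base plate (70 x 150 x 8 mm), where the tooth tips rest; the comb's back is 46 mm above. y along the comb, z up. Near each end two posts, 34 mm tall above the plate, hold the comb's end in a 13 mm gap open at the top; they stand 46 to 60 mm from the middle, the 90 mm between are free for fingers.
- pad_top (a point): Fixed thin blue bench pad, 170 x 170 mm, 4 mm thick; this point is the middle of its top face. x and y along its edges, z up.
- pocket_near (a point): Middle, on the floor (4 mm above the bench), of the compartment nearer the robot in the fixed grey tray (176 x 142 mm). y along it, +x its tooth side, z up. Inside 130 (y) x 56 (x) mm, walls 12 mm high. Blocks as high fill both +x corners (|y| over 45, x over 6 mm): the comb goes down only with its teeth to +x, between them. Both long sides are open for fingers over the middle 60 mm.
- pocket_far (a point): The tray's other compartment, the same in shape and direction, 94 mm further along +x. A thin paper slip, which may stay there, lies in the empty compartment.
- stored_center (a point): Centre of an identical white comb that already lies flat in one of the two compartments (within about 3 mm of its middle, 5 mm above its floor), teeth towards the compartment's +x. Frame: y along its length, +x towards its teeth, z up. The compartment without it is the empty one.
- bottle: Bystander: amber glass bottle, 48 mm across, 110 mm tall; origin at the middle of its foot.
- beaker: Bystander: glass beaker, 68 mm across, 85 mm tall; origin at the middle of its foot.
- dish: Bystander: shut pale petri dish, 88 mm across, 15 mm high; origin at the middle of its underside.
- spatula: Bystander: steel spatula lying flat, 180 mm long; origin under its middle, x along it.
- jar: Bystander: white jar, 60 mm across, 70 mm tall; origin at the middle of its foot.
- tipbox: Bystander: pale plain box of pipette tips, 85 x 120 x 55 mm; origin at the middle of its underside.
- tub: Bystander: white tub, 150 mm across, 80 mm tall; origin at the middle of its foot.
Not all that is in view belongs to the job. Leave any red or turquoise look-alike of the part that bears comb_center alone. Of the things shaped like the part that bears pad_top, the blue one is meant.

How it is judged:
By the outcome, as a careful person would: the job done as asked, in the order asked, and still so for the second after the job is handed in, with the robot touching nothing.
It also fails if it takes over 56 s, if anything falls off the work surface, if the arm or the gripper's body presses on something with over 40 N, if the wrist force passes 120 N, or if a joint passes its speed limit or range.

## Working session

There is one attempt and no reset: what is moved stays moved. The work goes in short steps, Python scripts to look and compute and a tool call to move; the robot and the scene stay as the last step left them, time stands still between calls to the robot, and variables do not carry over. Pictures are saved under pics/ and viewed, and the job is handed in when it is done.

Besides the shell and the picture viewer there is one more tool, called as name([rows], argument=value, ...), one row to a line, values as JSON. carry_out: Moves the arm, as the interface text tells. Its arguments: {"type":"object","properties":{"deltas":{"type":"array","items":{"type":"array"}},"squeeze":{"type":"number"}},"required":["deltas"]}

```bash
mkdir -p pics
cat > h.py <<'E'
import numpy as np, cv2
from cell import readout, optics, order
from scipy.spatial.transform import Rotation as R
def T_tool(s):
    T=np.eye(4);T[:3,:3]=R.from_rotvec(s['ee_rot']).as_matrix();T[:3,3]=s['tool_pos'];return T
def snap(name):
    s=readout.observe(); d=optics.camera(name)
    if 'extrinsics' in d: c2w=np.linalg.inv(np.array(d['extrinsics']))
    else: c2w=T_tool(s)@np.array(d['mount'])
    d['c2w']=c2w; d['K']=np.array(d['intrinsics']); return d
def save(d,fn): cv2.imwrite('pics/'+fn,d['frame'][:,:,::-1])
def world(d,us,vs,z=None):
    us=np.asarray(us,float);vs=np.asarray(vs,float);K=d['K']
    r=np.stack([(us-K[0,2])/K[0,0],-(vs-K[1,2])/K[1,1],-np.ones_like(us)],-1)
    if z is None:
        dep=d['depth'][vs.astype(int),us.astype(int)]
        return (r*dep[...,None])@d['c2w'][:3,:3].T+d['c2w'][:3,3]
    rw=r@d['c2w'][:3,:3].T; o=d['c2w'][:3,3]
    return o+rw*((z-o[2])/rw[...,2])[...,None]
def cloud(d):
    v,u=np.mgrid[0:400,0:640]; return world(d,u,v)
E
python3 - <<'E'
from h import *
np.set_printoptions(precision=4,suppress=True)
s=readout.observe();print(s)
for n in ['scene','side','wrist']:
    d=snap(n);save(d,n+'0.png');print(n,d['K'].tolist(),[k for k in d],'\n',d['c2w'])
    np.savez('pics/'+n+'0.npz',**{k:d[k] for k in ['frame','depth','K','c2w']})
E
```

```text
{'clock': 0.0, 'joint_pos': array([ 1.1009,  0.4778,  0.0223,  1.5565, -0.0115,  1.1093, -0.0831]), 'joint_velocities': array([-0.0001,  0.0007, -0.0021, -0.0014,  0.0006,  0.0014,  0.0007]), 'effort': array([ -0.0007, -59.6442,   1.608 , -28.1201,   0.0125,   0.0092,
        -0.    ]), 'tool_pos': array([ 0.2387, -0.6308,  0.2493]), 'ee_rot': array([-1.3579,  0.9398, -0.9372]), 'wrist_force': array([-0.5742, -0.4601, -0.3793]), 'ft_torque': array([-0.0077, -0.0067, -0.0491]), 'grip_width': 1.0026891362974215}
scene [[480.4298243346579, 0.0, 316.6199350614127], [0.0, 480.4298243346579, 202.46897194987926], [0.0, 0.0, 1.0]] ['frame', 'depth', 'intrinsics', 'extrinsics', 'c2w', 'K'] 
 [[-0.0553 -0.7542  0.6543  1.439 ]
 [ 0.9984 -0.047   0.0301  0.0589]
 [ 0.008   0.655   0.7556  1.174 ]
 [ 0.      0.      0.      1.    ]]
side [[362.2678671827598, 0.0, 315.89331594277], [0.0, 362.2678671827598, 197.84947076965133], [0.0, 0.0, 1.0]] ['frame', 'depth', 'intrinsics', 'extrinsics', 'c2w', 'K'] 
 [[ 0.9996  0.0055 -0.0283  0.4586]
 [-0.0247  0.6715 -0.7406 -0.8343]
 [ 0.0149  0.741   0.6714  0.82  ]
 [ 0.      0.      0.      1.    ]]
wrist [[359.63775059893106, 0.0, 316.6721946681338], [0.0, 359.63775059893106, 198.85555867959528], [0.0, 0.0, 1.0]] ['frame', 'depth', 'intrinsics', 'mount', 'c2w', 'K'] 
 [[ 0.3547  0.8862  0.2982  0.3172]
 [-0.935   0.3369  0.1108 -0.6007]
 [-0.0022 -0.3181  0.9481  0.3735]
 [ 0.      0.      0.      1.    ]]
```

View pics/scene0.png

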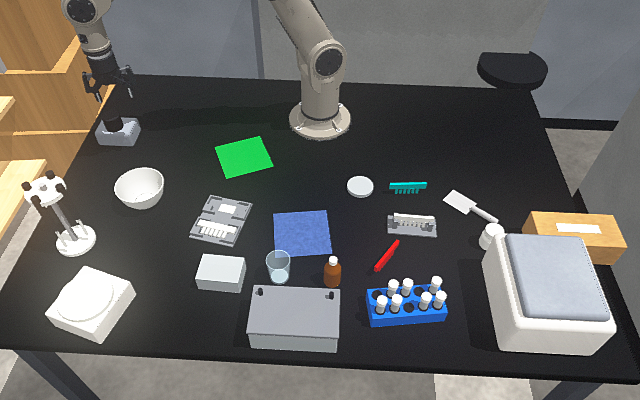

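View pics/side0.png

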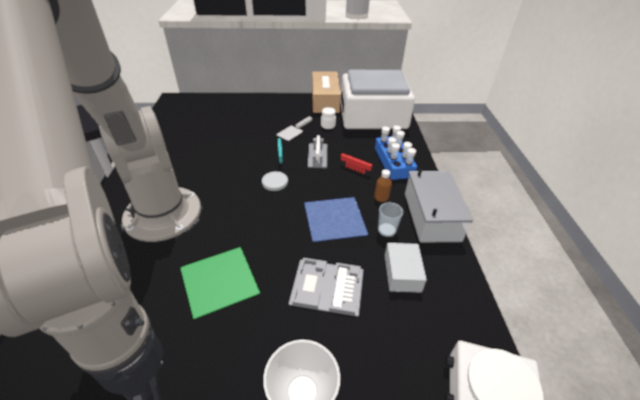

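View pics/wrist0.png

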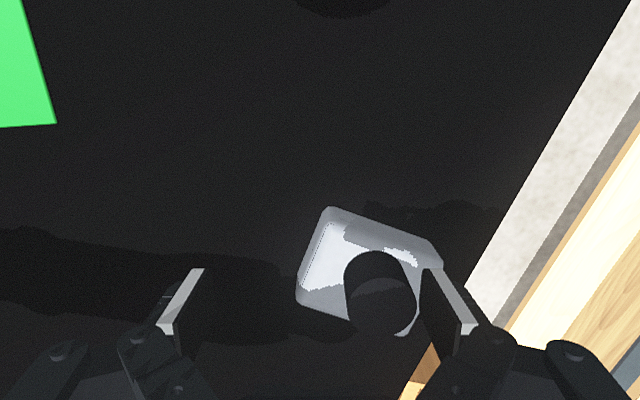

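Scene view: the comb in its stand is at about (412,222), the blue pad at (302,233) and the tray at (221,220). The tray's far compartment is filled and the near one holds the slip. Next I measure these.

Run:
```python
from h import *
np.set_printoptions(precision=4,suppress=True)
def load(n):
    z=np.load('pics/'+n+'0.npz');return {k:z[k] for k in z}
for n,boxes in {'scene':dict(pad=(265,205,340,262),stand=(375,205,450,245),tray=(180,188,260,252)),
          'side':dict(pad=(295,190,375,245),stand=(295,130,340,172),tray=(280,250,372,322))}.items():
    d=load(n);P=cloud(d)
    hsv=cv2.cvtColor(d['frame'],cv2.COLOR_RGB2HSV)
    for k,(u0,v0,u1,v1) in boxes.items():
        M=np.zeros((400,640),bool);M[v0:v1,u0:u1]=1
        if k=='pad':
            M&=(hsv[...,0]>100)&(hsv[...,0]<130)&(hsv[...,1]>90)&(hsv[...,2]>60)
        else: M&=(hsv[...,2]>70)&(hsv[...,1]<70)
        M&=d['depth']>0
        v,u=np.nonzero(M)
        n_,lab,st,_=cv2.connectedComponentsWithStats(M.astype(np.uint8))
        i=1+np.argmax(st[1:,4]);v,u=np.nonzero(lab==i)
        Q=P[v,u]
        r=cv2.minAreaRect(Q[:,:2].astype(np.float32)*1000)
        print(n,k,len(Q),'z pct',np.percentile(Q[:,2],[2,25,50,75,98]),'rect',r)
        if k=='stand':
            top=Q[Q[:,2]>0.040]
            print('  top',len(top),cv2.minAreaRect(top[:,:2].astype(np.float32)*1000),top[:,2].max())
    for nm,b in boxes.items():
        cr=d['frame'][b[1]:b[3],b[0]:b[2],::-1]
        cv2.imwrite(f'pics/{n}_{nm}.png',cv2.resize(cr,None,fx=7,fy=7,interpolation=cv2.INTER_NEAREST))
```

```text
scene pad 2392 z pct [-0.0028  0.0007  0.0025  0.0042  0.0079] rect ((546.2500610351562, -27.30419158935547), (179.09791564941406, 172.59567260742188), 7.871934413909912)
scene stand 1035 z pct [-0.0003  0.006   0.0095  0.0366  0.0549] rect ((493.1900329589844, 311.9258728027344), (153.79934692382812, 98.32829284667969), 87.76815032958984)
  top 226 ((506.36016845703125, 309.9947814941406), (119.1247329711914, 36.8041877746582), 87.44849395751953) 0.05848348884308918
scene tray 2157 z pct [-0.0027  0.002   0.0057  0.012   0.0178] rect ((508.89544677734375, -284.9735107421875), (154.18038940429688, 188.57675170898438), 78.46308135986328)
side pad 2195 z pct [0.0005 0.0042 0.0053 0.0064 0.0085] rect ((548.843994140625, -24.353912353515625), (176.005859375, 185.08673095703125), 8.298544883728027)
side stand 583 z pct [0.0002 0.0079 0.0105 0.0238 0.057 ] rect ((505.4672546386719, 350.3494873046875), (233.03244018554688, 77.07166290283203), 87.2417221069336)
  top 99 ((503.1770935058594, 310.4461975097656), (124.80289459228516, 35.321414947509766), 86.96332550048828) 0.058821978207895254
side tray 3456 z pct [0.0004 0.0044 0.0063 0.0144 0.0187] rect ((515.2152709960938, -273.4022216796875), (161.5226287841797, 184.0041046142578), 78.4712142944336)
```

```bash
cat >> h.py <<'E'
def Rdown(yaw,tilt=0.):
    # jaw axis at yaw in the plane; tilt about tool z
    c,s_=np.cos(yaw),np.sin(yaw)
    M=np.array([[c,0,-s_],[s_,0,c],[0,-1,0]],float)
    return M@R.from_rotvec([0,0,tilt]).as_matrix()
def plan(p,Rt,grip,n,frm=None,smooth=True):
    s=readout.observe();T=T_tool(s) if frm is None else frm
    p0=T[:3,3];R0=T[:3,:3];rv=R.from_matrix(R0.T@Rt).as_rotvec()
    t=np.arange(n+1)/n
    f=t if not smooth else (np.where(True,10*t**3-15*t**4+6*t**5,0)*0.5+0.5*t)
    Pp,Rp=p0,R0
    print('dist',np.linalg.norm(np.array(p)-p0),'turn deg',np.degrees(np.linalg.norm(rv)))
    out=[]
    for i in range(1,n+1):
        Rn=R0@R.from_rotvec(rv*f[i]).as_matrix();Pn=p0+(np.array(p)-p0)*f[i]
        d=Rp.T@(Pn-Pp);w=R.from_matrix(Rp.T@Rn).as_rotvec()
        td=np.round(d/0.2,3);wd=np.round(w/1.5,3)
        assert np.linalg.norm(d)<=.05 and np.linalg.norm(w)<=.15,(np.linalg.norm(d),np.linalg.norm(w))
        out.append([grip,td.tolist(),wd.tolist()])
        Pp=Pp+Rp@(td*.2);Rp=Rp@R.from_rotvec(wd*1.5).as_matrix()
    while len(out)%8: out.append([grip,[0,0,0],[0,0,0]])
    for i in range(0,len(out),8): print(str(out[i:i+8]).replace('-0.0,','0,').replace('-0.0]','0]').replace('0.0,','0,').replace('0.0]','0]'))
def st():
    s=readout.observe();np.set_printoptions(precision=4,suppress=True)
    print('t',s['clock'],'p',s['tool_pos'],'F',s['wrist_force'],'g',s['grip_width'],'\nq',s['joint_pos'],'\n',T_tool(s)[:3,:3])
E
python3 - <<'E'
from h import *
st();d=snap('wrist');print(np.array(d['mount']))
E
```

```text
t 0.15 p [ 0.2387 -0.6309  0.2496] F [ 0.5789  0.2431 -0.3498] g 1.00044788473853 
q [ 1.1009  0.4776  0.0224  1.5562 -0.0115  1.1093 -0.0831] 
 [[ 0.3539 -0.0006  0.9353]
 [-0.9353  0.0012  0.3539]
 [-0.0014 -1.     -0.0001]]
[[ 1.     -0.0009  0.0003 -0.0007]
 [ 0.0006  0.318  -0.9481 -0.1241]
 [ 0.0007  0.9481  0.318   0.084 ]
 [ 0.      0.      0.      1.    ]]
```

View pics/scene_tray.png

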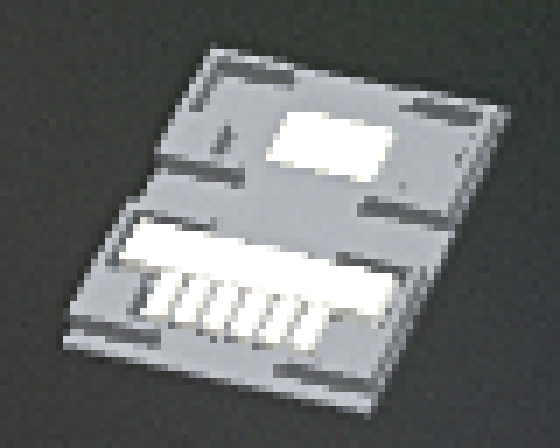

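View pics/scene_stand.png

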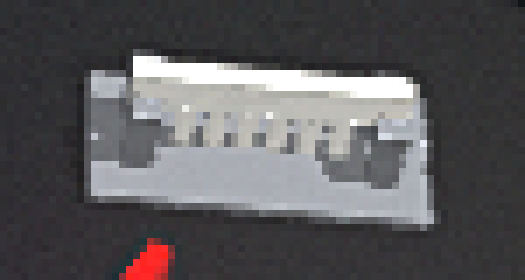

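Run:
```python
from h import *
plan([0.50,-0.22,0.30],Rdown(np.radians(-11.5)),1,16)
```

```text
dist 0.489561406898014 turn deg 57.77115923348935
[[1, [-0.047, -0.008, 0.063], [0, -0.022, 0]], [1, [-0.053, -0.01, 0.076], [0, -0.025, 0]], [1, [-0.063, -0.012, 0.098], [0, -0.032, 0]], [1, [-0.072, -0.014, 0.123], [0, -0.04, 0]], [1, [-0.076, -0.018, 0.152], [0, -0.047, 0]], [1, [-0.073, -0.019, 0.177], [0, -0.053, 0]], [1, [-0.065, -0.022, 0.198], [0, -0.057, 0]], [1, [-0.049, -0.022, 0.212], [0, -0.06, 0]]]
[[1, [-0.03, -0.022, 0.215], [0, -0.06, 0]], [1, [-0.01, -0.022, 0.208], [0, -0.058, 0]], [1, [0.007, -0.019, 0.192], [0, -0.053, 0]], [1, [0.02, -0.018, 0.168], [0, -0.046, 0]], [1, [0.026, -0.014, 0.141], [0, -0.04, 0]], [1, [0.029, -0.012, 0.112], [-0.001, -0.032, 0]], [1, [0.026, -0.01, 0.089], [0, -0.025, 0]], [1, [0.026, -0.008, 0.074], [0, -0.022, -0.001]]]
```

carry_out([
  [1,[-0.047,-0.008,0.063],[0,-0.022,0]],
  [1,[-0.053,-0.01,0.076],[0,-0.025,0]],
  [1,[-0.063,-0.012,0.098],[0,-0.032,0]],
  [1,[-0.072,-0.014,0.123],[0,-0.04,0]],
  [1,[-0.076,-0.018,0.152],[0,-0.047,0]],
  [1,[-0.073,-0.019,0.177],[0,-0.053,0]],
  [1,[-0.065,-0.022,0.198],[0,-0.057,0]],
  [1,[-0.049,-0.022,0.212],[0,-0.06,0]],
])

```text
clock: 1.0
tool_pos: [0.371, -0.4224, 0.276]
ee_rot: [-1.501, 0.545, -0.546]
wrist_force: [1.0, -0.4, -0.2]
grip_width: 1.001
```

carry_out([
  [1,[-0.03,-0.022,0.215],[0,-0.06,0]],
  [1,[-0.01,-0.022,0.208],[0,-0.058,0]],
  [1,[0.007,-0.019,0.192],[0,-0.053,0]],
  [1,[0.02,-0.018,0.168],[0,-0.046,0]],
  [1,[0.026,-0.014,0.141],[0,-0.04,0]],
  [1,[0.029,-0.012,0.112],[-0.001,-0.032,0]],
  [1,[0.026,-0.01,0.089],[0,-0.025,0]],
  [1,[0.026,-0.008,0.074],[0,-0.022,-0.001]],
])

```text
clock: 1.8
tool_pos: [0.5006, -0.2188, 0.3005]
ee_rot: [-1.567, 0.154, -0.156]
wrist_force: [-0.4, -0.6, -0.3]
grip_width: 0.997
```

Run:
```python
from h import *
st()
d=snap('wrist');save(d,'w1.png');np.savez('pics/w1.npz',**{k:d[k] for k in ['frame','depth','K','c2w']})
plan([0.51,0.22,0.30],Rdown(np.radians(-2.6)),1,16)
```

```text
t 1.8 p [ 0.5006 -0.2188  0.3005] F [-0.4182 -0.5853 -0.2999] g 0.9970234088583622 
q [ 0.6145  0.2443 -0.3775  1.7855  0.1007  1.1288  0.0067] 
 [[ 0.9806  0.0012  0.1961]
 [-0.1961 -0.0021  0.9806]
 [ 0.0016 -1.     -0.0018]]
dist 0.4366128485195131 turn deg 8.485657013493425
[[1, [-0.012, 0, 0.07], [0, -0.003, 0]], [1, [-0.014, 0, 0.082], [0, -0.004, 0]], [1, [-0.018, 0, 0.102], [0, -0.005, 0]], [1, [-0.02, 0, 0.127], [0, -0.005, 0]], [1, [-0.022, 0.001, 0.15], [0, -0.007, 0]], [1, [-0.024, 0, 0.17], [0, -0.008, 0.001]], [1, [-0.024, 0, 0.186], [0, -0.009, 0]], [1, [-0.022, 0, 0.193], [0, -0.008, 0]]]
[[1, [-0.02, 0.001, 0.194], [0, -0.009, 0]], [1, [-0.016, 0, 0.186], [0, -0.009, 0]], [1, [-0.013, 0, 0.172], [0, -0.007, 0]], [1, [-0.01, 0, 0.151], [0, -0.007, 0.001]], [1, [-0.007, 0, 0.128], [0, -0.006, 0]], [1, [-0.004, 0.001, 0.104], [0, -0.005, 0]], [1, [-0.004, 0, 0.083], [0, -0.004, 0]], [1, [-0.002, 0, 0.071], [0, -0.003, 0]]]
```

View pics/w1.png

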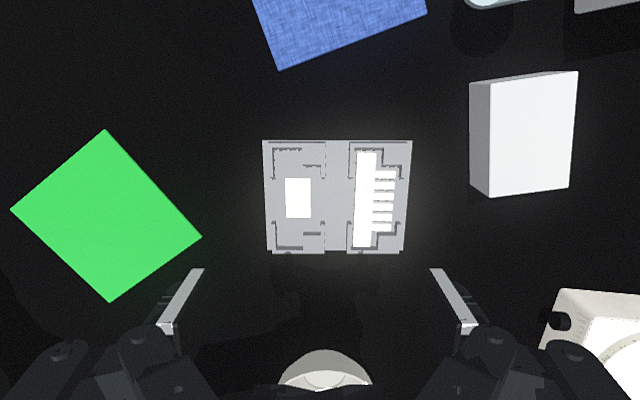

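carry_out([
  [1,[-0.012,0,0.07],[0,-0.003,0]],
  [1,[-0.014,0,0.082],[0,-0.004,0]],
  [1,[-0.018,0,0.102],[0,-0.005,0]],
  [1,[-0.02,0,0.127],[0,-0.005,0]],
  [1,[-0.022,0.001,0.15],[0,-0.007,0]],
  [1,[-0.024,0,0.17],[0,-0.008,0.001]],
  [1,[-0.024,0,0.186],[0,-0.009,0]],
  [1,[-0.022,0,0.193],[0,-0.008,0]],
])

```text
clock: 2.65
tool_pos: [0.5049, -0.001, 0.2996]
ee_rot: [-1.571, 0.102, -0.101]
wrist_force: [0.8, -0.5, -0.1]
grip_width: 1.004
```

carry_out([
  [1,[-0.02,0.001,0.194],[0,-0.009,0]],
  [1,[-0.016,0,0.186],[0,-0.009,0]],
  [1,[-0.013,0,0.172],[0,-0.007,0]],
  [1,[-0.01,0,0.151],[0,-0.007,0.001]],
  [1,[-0.007,0,0.128],[0,-0.006,0]],
  [1,[-0.004,0.001,0.104],[0,-0.005,0]],
  [1,[-0.004,0,0.083],[0,-0.004,0]],
  [1,[-0.002,0,0.071],[0,-0.003,0]],
])

```text
clock: 3.45
tool_pos: [0.5108, 0.217, 0.2988]
ee_rot: [-1.572, 0.043, -0.039]
wrist_force: [0.3, 0.0, -0.0]
grip_width: 0.998
```

Run:
```python
from h import *
st()
d=snap('wrist');save(d,'w2.png');np.savez('pics/w2.npz',**{k:d[k] for k in ['frame','depth','K','c2w']})
np.set_printoptions(precision=4,suppress=True)
z=np.load('pics/w1.npz');d={k:z[k] for k in z}
P=cloud(d);M=np.zeros((400,640),bool);M[125:265,250:425]=1
print('bench z near tray',np.percentile(P[130:260,210:250][...,2],[5,50,95]))
Q=P[M]; hz,e=np.histogram(Q[:,2],bins=np.arange(-.004,.026,.001));print(dict(zip(np.round(e[:-1],3),hz)))
for zt in (.009,.012):
    print(zt,cv2.minAreaRect((Q[Q[:,2]>zt][:,:2]*1000).astype(np.float32)))
hsv=cv2.cvtColor(d['frame'],cv2.COLOR_RGB2HSV)
Mg=(M&(hsv[...,2]>60)).astype(np.uint8)
c=max(cv2.findContours(Mg,0,2)[0],key=cv2.contourArea).reshape(-1,2)
for zz in (0.,.016):
    W=world(d,c[:,0],c[:,1],zz);print('z',zz,cv2.minAreaRect((W[:,:2]*1000).astype(np.float32)))
Mw=(M&(hsv[...,2]>235)).astype(np.uint8)
for c in cv2.findContours(Mw,0,2)[0]:
    if cv2.contourArea(c)<150: continue
    c=c.reshape(-1,2);W=world(d,c[:,0],c[:,1],.014);print(len(c),c.min(0),c.max(0),cv2.minAreaRect((W[:,:2]*1000).astype(np.float32)))
cv2.imwrite('pics/w1t.png',cv2.resize(d['frame'][125:265,250:425,::-1],None,fx=4,fy=4,interpolation=cv2.INTER_NEAREST))
```

```text
t 3.45 p [0.5108 0.217  0.2988] F [ 0.3294  0.0392 -0.045 ] g 0.9976051486072891 
q [ 0.015   0.3033 -0.6491  1.7515  0.1988  1.1561 -0.7457] 
 [[ 0.9986 -0.0023  0.0523]
 [-0.0523 -0.0018  0.9986]
 [-0.0022 -1.     -0.0019]]
bench z near tray [-0.0011  0.0002  0.0016]
{np.float64(-0.004): np.int64(0), np.float64(-0.003): np.int64(17), np.float64(-0.002): np.int64(494), np.float64(-0.001): np.int64(2688), np.float64(0.0): np.int64(3718), np.float64(0.001): np.int64(1319), np.float64(0.002): np.int64(604), np.float64(0.003): np.int64(2836), np.float64(0.004): np.int64(4277), np.float64(0.005): np.int64(1868), np.float64(0.006): np.int64(325), np.float64(0.007): np.int64(134), np.float64(0.008): np.int64(90), np.float64(0.009): np.int64(101), np.float64(0.01): np.int64(131), np.float64(0.011): np.int64(206), np.float64(0.012): np.int64(531), np.float64(0.013): np.int64(861), np.float64(0.014): np.int64(1058), np.float64(0.015): np.int64(1245), np.float64(0.016): np.int64(1411), np.float64(0.017): np.int64(458), np.float64(0.018): np.int64(37), np.float64(0.019): np.int64(2), np.float64(0.02): np.int64(0), np.float64(0.021): np.int64(0), np.float64(0.022): np.int64(0), np.float64(0.023): np.int64(0), np.float64(0.024): np.int64(0)}
0.009 ((521.373046875, -244.90066528320312), (210.77847290039062, 160.27589416503906), 78.60330963134766)
0.012 ((521.373046875, -244.90066528320312), (210.77847290039062, 160.27589416503906), 78.60330963134766)
z 0.0 ((520.4310302734375, -285.5799560546875), (151.2700653076172, 192.30404663085938), 78.71083068847656)
z 0.016 ((520.3438110351562, -279.9697265625), (145.56851196289062, 185.05584716796875), 78.71083068847656)
12 [285 178] [310 217] ((469.6130065917969, -266.96240234375), (49.46996307373047, 30.070343017578125), 78.68344116210938)
79 [353 152] [395 246] ((558.8135375976562, -289.23028564453125), (119.88739013671875, 46.134735107421875), 77.95268249511719)
```

View pics/w1t.png

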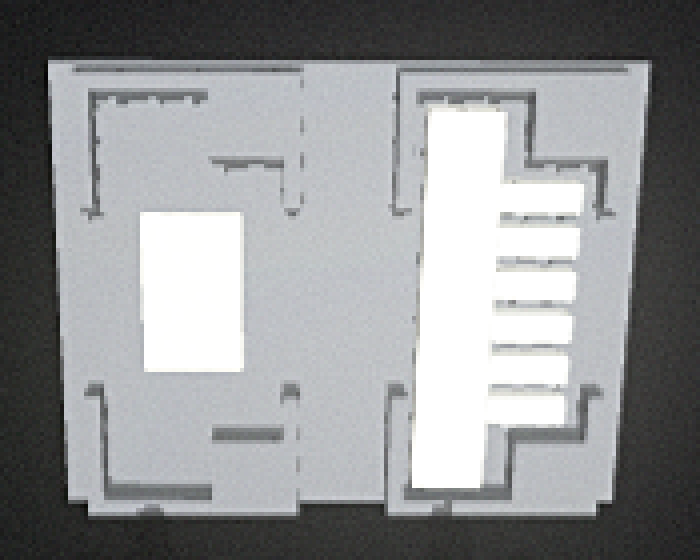

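View pics/w2.png

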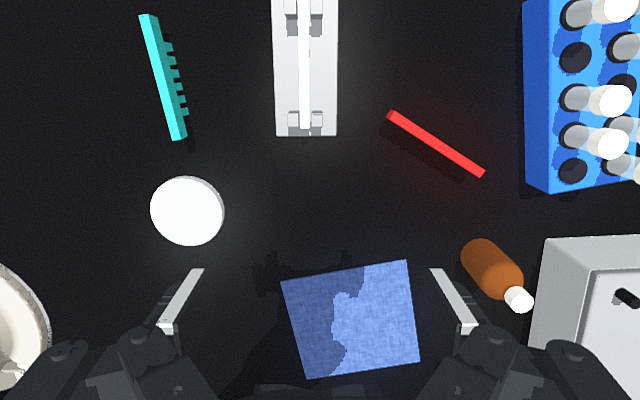

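Run:
```python
from h import *
np.set_printoptions(precision=4,suppress=True)
z=np.load('pics/w1.npz');d={k:z[k] for k in z}
M=np.zeros((400,640),bool);M[125:265,250:425]=1
hsv=cv2.cvtColor(d['frame'],cv2.COLOR_RGB2HSV)
for th in (90,110,130):
    Mg=(M&(hsv[...,2]>th)).astype(np.uint8)
    c=max(cv2.findContours(Mg,0,2)[0],key=cv2.contourArea)
    ap=cv2.approxPolyDP(cv2.convexHull(c),4,True).reshape(-1,2);print(th,ap.tolist())
    for zz in (0.004,.016): print(zz,world(d,ap[:,0],ap[:,1],zz)[:,:2].tolist())
    c=c.reshape(-1,2);W=world(d,c[:,0],c[:,1],.016);print(cv2.minAreaRect((W[:,:2]*1000).astype(np.float32)))
# points picked in crop (x4) : near compartment
px={'near(-x,+y) wall corner top':(89,90),'near -x wall top,-y end':(104,498/1.),'near+x -y':(283,440),'blk+':(210,158)}
def w(u,v,zz): return world(d,np.array([250+u/4-.4]),np.array([125+v/4-.4]),zz)[0,:2]
th=np.radians(-11.5)
ex=np.array([np.cos(th),np.sin(th)]);ey=np.array([-ex[1],ex[0]])
for nm,(u,v,zz) in {'near corner -x+y top':(89,92,.016),'near -x-y floor? ':(105,484,.016),'far comp -x wall +y corner top':(398,70,.016),'nearR wall':(301,72,.016)}.items():
    p=w(u,v,zz);print(nm,p,p@ex,p@ey)
```

```text
90 [[412, 140], [402, 250], [267, 250], [262, 140]]
0.004 [[0.6148315487098078, -0.2266256911828339], [0.586085747626285, -0.3663789357475352], [0.4144753709358926, -0.3319955987262606], [0.4427734491652533, -0.19227890172013837]]
0.016 [[0.6120716282549641, -0.22406044964047628], [0.5841461635585853, -0.3598254709719903], [0.4174331364324514, -0.32642335212543416], [0.4449236552137261, -0.1906938353726192]]
((514.3021240234375, -277.292724609375), (142.80770874023438, 171.95802307128906), 78.66917419433594)
110 [[412, 141], [398, 253], [267, 249], [262, 140]]
0.004 [[0.6147000270724345, -0.22779381954817512], [0.5804581373986452, -0.36966296759429745], [0.41481790151672354, -0.33060072805365004], [0.4427734491652533, -0.19227890172013837]]
0.016 [[0.6119438599304492, -0.22519524241707667], [0.578679151862501, -0.36301578440705784], [0.4177658920100271, -0.32506828772452145], [0.4449236552137261, -0.1906938353726192]]
((514.3056030273438, -277.2938537597656), (142.80686950683594, 171.3668975830078), 78.66917419433594)
130 [[411, 140], [402, 250], [267, 249], [262, 140]]
0.004 [[0.6136835052701324, -0.22639651507068959], [0.586085747626285, -0.3663789357475352], [0.41481790151672354, -0.33060072805365004], [0.4427734491652533, -0.19227890172013837]]
0.016 [[0.610956347228305, -0.22383781366625713], [0.5841461635585853, -0.3598254709719903], [0.4177658920100271, -0.32506828772452145], [0.4449236552137261, -0.1906938353726192]]
((514.2303466796875, -277.27874755859375), (142.806884765625, 171.0945281982422), 78.66917419433594)
near corner -x+y top [ 0.4539 -0.2013] 0.48488216218760294 -0.10681380119450007
near -x-y floor?  [ 0.4298 -0.3227] 0.4854656702255582 -0.23050016676951024
far comp -x wall +y corner top [ 0.5415 -0.2124] 0.5730239660035784 -0.10018872115387363
nearR wall [ 0.5144 -0.2076] 0.5454236507276716 -0.10086046122046403
```

Run:
```python
from h import *
np.set_printoptions(precision=4,suppress=True)
z=np.load('pics/w2.npz');d={k:z[k] for k in z}
hsv=cv2.cvtColor(d['frame'],cv2.COLOR_RGB2HSV);P=cloud(d)
cv2.imwrite('pics/w2s.png',cv2.resize(d['frame'][0:145,260:350,::-1],None,fx=4,fy=4,interpolation=cv2.INTER_NEAREST))
M=np.zeros((400,640),np.uint8);M[0:140,290:320]=(hsv[0:140,290:320,2]>242)
M=cv2.morphologyEx(M,cv2.MORPH_OPEN,np.ones((3,3)))
c=max(cv2.findContours(M,0,2)[0],key=cv2.contourArea).reshape(-1,2);print(c.min(0),c.max(0))
W=world(d,c[:,0],c[:,1],.054);print('comb top',cv2.minAreaRect((W[:,:2]*1000).astype(np.float32)))
print('depth z',np.percentile(P[M>0][:,2],[5,50,95]), P[M>0].mean(0))
M=np.zeros((400,640),np.uint8);M[245:390,270:430]=((hsv[...,0]>95)&(hsv[...,0]<135)&(hsv[...,1]>70)&(hsv[...,2]>50))[245:390,270:430]
c=max(cv2.findContours(M,0,2)[0],key=cv2.contourArea).reshape(-1,2)
W=world(d,c[:,0],c[:,1],.004);print('pad',cv2.minAreaRect((W[:,:2]*1000).astype(np.float32)),c.min(0),c.max(0),P[M>0][:,2].mean())
M=np.zeros((400,640),np.uint8);M[0:145,260:350]=(hsv[0:145,260:350,2]>110)
c=max(cv2.findContours(M,0,2)[0],key=cv2.contourArea)
ap=cv2.approxPolyDP(cv2.convexHull(c),4,True).reshape(-1,2);print(ap.tolist(),world(d,ap[:,0],ap[:,1],.004)[:,:2].tolist())
```

```text
[297   0] [309 128]
comb top ((504.01220703125, 310.357666015625), (115.59651184082031, 10.96306324005127), 86.65045166015625)
depth z [0.0416 0.0542 0.0557] [0.5051 0.3204 0.0521]
pad ((550.0108642578125, -24.983200073242188), (170.68833923339844, 172.25489807128906), 8.60549545288086) [280 258] [420 379] 0.006262750064265718
[[337, 0], [336, 133], [278, 136], [271, 0]] [[0.5412673707226291, 0.37534753774368756], [0.5355165281354826, 0.23854811133401205], [0.4681673837202632, 0.23854827505705714], [0.4729950915018325, 0.3788946903398303]]
```

View pics/w2s.png

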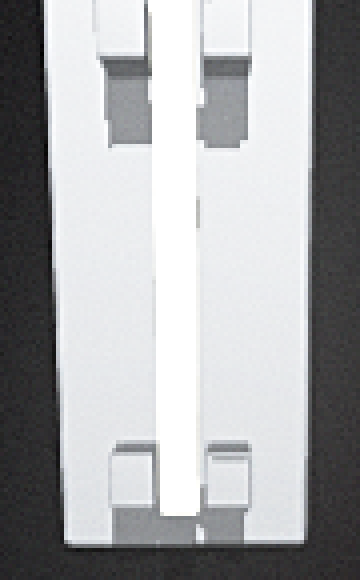

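Run:
```python
from h import *
plan([0.5045,0.311,0.13],Rdown(np.radians(-2.6)),0.4,8)
```

```text
dist 0.19230672932549772 turn deg 0.27671445812447965
[[0.4, [-0.004, 0.06, 0.032], [0, 0, 0]], [0.4, [-0.005, 0.089, 0.049], [0, -0.001, 0]], [0.4, [-0.008, 0.126, 0.067], [0, 0, 0]], [0.4, [-0.008, 0.148, 0.08], [0, 0, -0.001]], [0.4, [-0.009, 0.147, 0.08], [0, -0.001, 0]], [0.4, [-0.008, 0.126, 0.067], [0, 0, 0]], [0.4, [-0.005, 0.09, 0.049], [0, -0.001, 0]], [0.4, [-0.004, 0.059, 0.032], [0, 0, 0]]]
```

carry_out([
  [0.4,[-0.004,0.06,0.032],[0,0,0]],
  [0.4,[-0.005,0.089,0.049],[0,-0.001,0]],
  [0.4,[-0.008,0.126,0.067],[0,0,0]],
  [0.4,[-0.008,0.148,0.08],[0,0,-0.001]],
  [0.4,[-0.009,0.147,0.08],[0,-0.001,0]],
  [0.4,[-0.008,0.126,0.067],[0,0,0]],
  [0.4,[-0.005,0.09,0.049],[0,-0.001,0]],
  [0.4,[-0.004,0.059,0.032],[0,0,0]],
], squeeze=40)

```text
clock: 4.3
tool_pos: [0.5049, 0.3072, 0.1278]
ee_rot: [-1.573, 0.04, -0.036]
wrist_force: [-0.4, -0.1, 0.5]
grip_width: 0.397
```

Run:
```python
from h import *
st()
d=snap('wrist');save(d,'w3.png');np.savez('pics/w3.npz',**{k:d[k] for k in ['frame','depth','K','c2w']})
plan([0.5045,0.311,0.057],Rdown(np.radians(-2.6)),0.4,6)
```

```text
t 4.3 p [0.5049 0.3072 0.1278] F [-0.3962 -0.0504  0.4567] g 0.3973300072107101 
q [-0.2094  0.5524 -0.5877  1.8323  0.3887  0.8773 -1.0307] 
 [[ 0.9988 -0.0022  0.0482]
 [-0.0482 -0.0027  0.9988]
 [-0.0021 -1.     -0.0029]]
dist 0.06996014235039504 turn deg 0.2708241568463866
[[0.4, [0, 0.035, 0.002], [0, 0, 0]], [0.4, [0, 0.06, 0.003], [0, 0, -0.001]], [0.4, [0.001, 0.08, 0.003], [0.001, -0.001, 0]], [0.4, [0, 0.08, 0.004], [0, 0, -0.001]], [0.4, [0, 0.059, 0.003], [0.001, 0, 0]], [0.4, [0, 0.035, 0.001], [0, 0, 0]], [0.4, [0, 0, 0], [0, 0, 0]], [0.4, [0, 0, 0], [0, 0, 0]]]
```

View pics/w3.png

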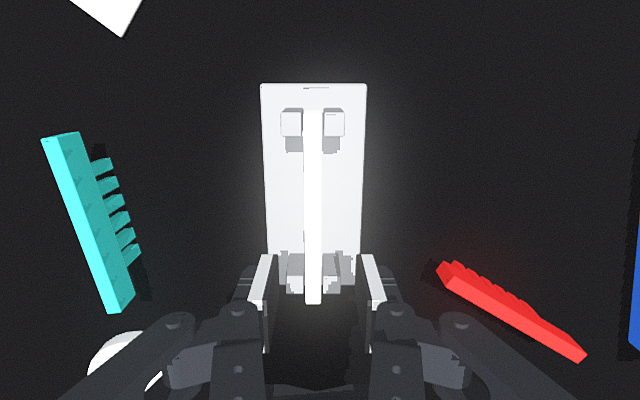

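Run:
```python
from h import *
np.set_printoptions(precision=4,suppress=True)
z=np.load('pics/w3.npz');d={k:z[k] for k in z}
W=world(d,np.array([303,322,305,322]),np.array([109,109,303,303]),.054);print(W,W.mean(0),(W[0]+W[1]-W[2]-W[3])/2)
```

```text
[[0.5024 0.375  0.054 ]
 [0.5125 0.3745 0.054 ]
 [0.4964 0.2536 0.054 ]
 [0.5073 0.2531 0.054 ]] [0.5047 0.3141 0.054 ] [0.0056 0.1214 0.    ]
```

carry_out([
  [0.4,[0,0.035,0.002],[0,0,0]],
  [0.4,[0,0.06,0.003],[0,0,-0.001]],
  [0.4,[0.001,0.08,0.003],[0.001,-0.001,0]],
  [0.4,[0,0.08,0.004],[0,0,-0.001]],
  [0.4,[0,0.059,0.003],[0.001,0,0]],
  [0.4,[0,0.035,0.001],[0,0,0]],
  [0.4,[0,0,0],[0,0,0]],
  [0.4,[0,0,0],[0,0,0]],
])

```text
clock: 5.15
tool_pos: [0.506, 0.3109, 0.0601]
ee_rot: [-1.569, 0.034, -0.039]
wrist_force: [-0.2, 0.3, 0.6]
grip_width: 0.396
```

carry_out([
  [0.4,[-0.006,0.01,0.012],[0,0,0]],
  [0,[0,0,0],[0,0,0]],
  [0,[0,0,0],[0,0,0]],
  [0,[0,0,0],[0,0,0]],
  [0,[0,0,0],[0,0,0]],
  [0,[0,0,0],[0,0,0]],
  [0,[0,0,0],[0,0,0]],
  [0,[0,0,0],[0,0,0]],
], squeeze=50)

```text
clock: 5.95
tool_pos: [0.5044, 0.3136, 0.0585]
ee_rot: [-1.569, 0.034, -0.038]
wrist_force: [-4.4, -0.0, 6.2]
grip_width: 0.101
```

Run:
```python
from h import *
st()
d=snap('wrist');save(d,'w4.png')
s=readout.observe();p=s['tool_pos']
plan([p[0],p[1],0.16],T_tool(s)[:3,:3],0,8)
```

```text
t 5.95 p [0.5044 0.3136 0.0585] F [-4.3639 -0.0471  6.1869] g 0.101050574882407 
q [-0.2598  0.646  -0.5359  1.8651  0.4659  0.7541 -1.0992] 
 [[ 0.9989  0.0024  0.0462]
 [-0.0462  0.0018  0.9989]
 [ 0.0023 -1.      0.0019]]
dist 0.10149000860109596 turn deg 0.0
[[0, [0, -0.036, 0], [0, 0, 0]], [0, [0, -0.054, 0], [0, 0, 0]], [0, [0, -0.075, 0], [0, 0, 0]], [0, [0.001, -0.089, 0], [0, 0, 0]], [0, [0, -0.088, 0.001], [0, 0, 0]], [0, [0, -0.076, 0], [0, 0, 0]], [0, [0, -0.054, 0], [0, 0, 0]], [0, [0, -0.035, 0], [0, 0, 0]]]
```

View pics/w4.png

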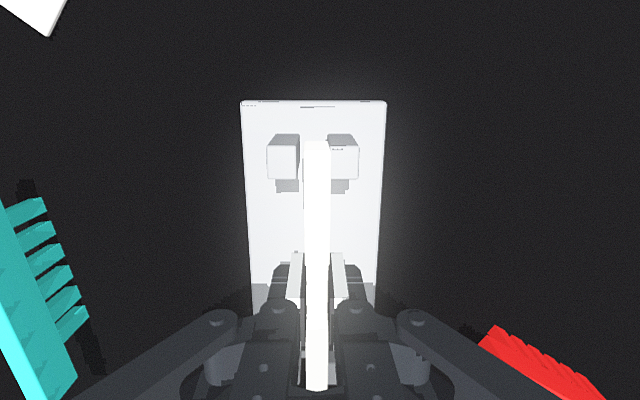

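carry_out([
  [0,[0,-0.036,0],[0,0,0]],
  [0,[0,-0.054,0],[0,0,0]],
  [0,[0,-0.075,0],[0,0,0]],
  [0,[0.001,-0.089,0],[0,0,0]],
  [0,[0,-0.088,0.001],[0,0,0]],
  [0,[0,-0.076,0],[0,0,0]],
  [0,[0,-0.054,0],[0,0,0]],
  [0,[0,-0.035,0],[0,0,0]],
])

```text
clock: 6.8
tool_pos: [0.5052, 0.3133, 0.1609]
ee_rot: [-1.568, 0.034, -0.04]
wrist_force: [0.0, 0.1, 0.6]
grip_width: 0.097
```

Run:
```python
from h import *
st()
d=snap('wrist');save(d,'w5.png')
for t in (.5,-.5): print(Rdown(np.radians(0),t))
plan([.56,-0.025,0.16],Rdown(np.radians(4)),0,16)
```

```text
t 6.8 p [0.5052 0.3133 0.1609] F [0.0404 0.0773 0.6356] g 0.09735992627327097 
q [-0.2002  0.5134 -0.6087  1.8067  0.3598  0.9291 -1.0129] 
 [[ 0.9989  0.0041  0.0467]
 [-0.0467  0.002   0.9989]
 [ 0.004  -1.      0.0022]]
[[ 0.8776 -0.4794  0.    ]
 [ 0.      0.      1.    ]
 [-0.4794 -0.8776  0.    ]]
[[ 0.8776  0.4794  0.    ]
 [ 0.      0.      1.    ]
 [ 0.4794 -0.8776  0.    ]]
dist 0.34293299023139645 turn deg 6.684165379960994
[[0, [0.011, 0, -0.054], [0, -0.003, 0]], [0, [0.014, 0, -0.064], [0, -0.002, 0]], [0, [0.016, 0.001, -0.08], [0, -0.004, 0]], [0, [0.019, 0, -0.099], [0, -0.005, 0.001]], [0, [0.022, 0, -0.117], [0, -0.005, 0]], [0, [0.024, 0, -0.133], [-0.001, -0.006, 0]], [0, [0.025, 0.001, -0.145], [0, -0.007, 0]], [0, [0.024, 0.001, -0.151], [0, -0.007, 0.001]]]
[[0, [0.022, 0, -0.151], [0, -0.007, 0]], [0, [0.02, 0.001, -0.146], [0, -0.006, 0]], [0, [0.018, 0, -0.134], [0, -0.007, 0]], [0, [0.014, 0, -0.118], [0, -0.005, 0.001]], [0, [0.011, 0.001, -0.1], [0, -0.005, 0]], [0, [0.008, 0, -0.081], [0, -0.003, 0]], [0, [0.007, 0, -0.066], [-0.001, -0.003, 0]], [0, [0.005, 0.001, -0.055], [0, -0.003, 0]]]
```

View pics/w5.png

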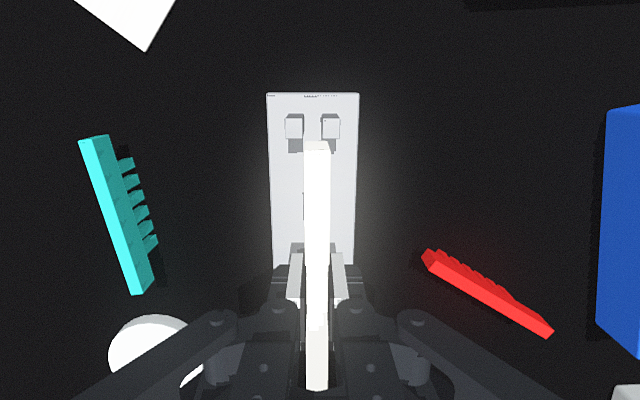

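Run:
```python
from h import *
plan([.54,-0.025,0.15],Rdown(np.radians(-3),np.radians(-40)),0,16)
```

```text
dist 0.3405123901783907 turn deg 39.737524106686045
[[0, [0.008, 0.002, -0.054], [0, 0, -0.015]], [0, [0.01, 0.002, -0.065], [0, 0, -0.018]], [0, [0.012, 0.003, -0.08], [0, 0, -0.022]], [0, [0.014, 0.005, -0.098], [-0.001, 0.001, -0.027]], [0, [0.017, 0.006, -0.117], [0, 0, -0.032]], [0, [0.019, 0.007, -0.133], [0, 0, -0.036]], [0, [0.02, 0.01, -0.144], [0, 0, -0.04]], [0, [0.021, 0.011, -0.15], [-0.001, 0, -0.041]]]
[[0, [0.019, 0.013, -0.15], [0, 0.001, -0.041]], [0, [0.019, 0.013, -0.145], [0, 0, -0.04]], [0, [0.016, 0.013, -0.132], [0, 0, -0.036]], [0, [0.013, 0.013, -0.117], [-0.001, 0, -0.033]], [0, [0.011, 0.011, -0.099], [0, 0.001, -0.027]], [0, [0.009, 0.009, -0.08], [0, 0, -0.022]], [0, [0.006, 0.008, -0.064], [0, 0, -0.017]], [0, [0.006, 0.007, -0.054], [0, 0, -0.015]]]
```

carry_out([
  [0,[0.008,0.002,-0.054],[0,0,-0.015]],
  [0,[0.01,0.002,-0.065],[0,0,-0.018]],
  [0,[0.012,0.003,-0.08],[0,0,-0.022]],
  [0,[0.014,0.005,-0.098],[-0.001,0.001,-0.027]],
  [0,[0.017,0.006,-0.117],[0,0,-0.032]],
  [0,[0.019,0.007,-0.133],[0,0,-0.036]],
  [0,[0.02,0.01,-0.144],[0,0,-0.04]],
  [0,[0.021,0.011,-0.15],[-0.001,0,-0.041]],
])

```text
clock: 7.65
tool_pos: [0.5212, 0.142, 0.1532]
ee_rot: [-1.563, -0.238, -0.313]
wrist_force: [0.8, -0.1, -1.2]
grip_width: 0.101
```

carry_out([
  [0,[0.019,0.013,-0.15],[0,0.001,-0.041]],
  [0,[0.019,0.013,-0.145],[0,0,-0.04]],
  [0,[0.016,0.013,-0.132],[0,0,-0.036]],
  [0,[0.013,0.013,-0.117],[-0.001,0,-0.033]],
  [0,[0.011,0.011,-0.099],[0,0.001,-0.027]],
  [0,[0.009,0.009,-0.08],[0,0,-0.022]],
  [0,[0.006,0.008,-0.064],[0,0,-0.017]],
  [0,[0.006,0.007,-0.054],[0,0,-0.015]],
])

```text
clock: 8.45
tool_pos: [0.5376, -0.0071, 0.1485]
ee_rot: [-1.533, -0.475, -0.555]
wrist_force: [0.3, -0.2, -0.8]
grip_width: 0.104
```

Run:
```python
from h import *
st()
d=snap('scene');save(d,'s6.png')
d=snap('side');save(d,'d6.png');cv2.imwrite('pics/d6c.png',cv2.resize(d['frame'][100:300,200:440,::-1],None,fx=3,fy=3))
plan([.545,-0.025,0.055],Rdown(np.radians(-3),np.radians(-40)),0,8)
```

```text
t 8.45 p [ 0.5376 -0.0071  0.1485] F [ 0.2807 -0.1671 -0.7587] g 0.10381299494918682 
q [ 0.0896  0.256  -0.31    2.4103  2.172   0.2776 -2.3519] 
 [[ 0.7915  0.6087  0.055 ]
 [-0.0397 -0.0387  0.9985]
 [ 0.6099 -0.7925 -0.0065]]
dist 0.09477358030992397 turn deg 2.5755566436392003
[[0, [-0.018, 0.028, -0.005], [0, 0, -0.002]], [0, [-0.026, 0.042, -0.009], [0.001, 0, -0.003]], [0, [-0.037, 0.058, -0.011], [0.001, 0, -0.005]], [0, [-0.045, 0.069, -0.013], [0.001, 0, -0.005]], [0, [-0.045, 0.068, -0.014], [0.001, 0, -0.005]], [0, [-0.038, 0.058, -0.012], [0.001, 0, -0.004]], [0, [-0.028, 0.041, -0.008], [0.001, 0, -0.003]], [0, [-0.019, 0.027, -0.006], [0, 0, -0.002]]]
```

View pics/d6c.png

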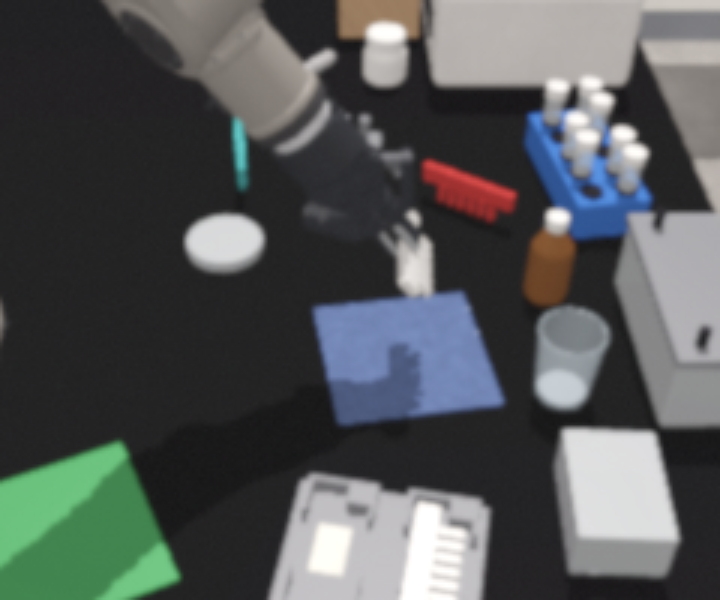

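Run:
```python
from h import *
plan([.56,-0.028,0.10],Rdown(np.radians(-3),np.radians(-30)),0,8)
```

```text
dist 0.056615854919680714 turn deg 7.497589994323487
[[0, [-0.004, 0.019, -0.006], [0, 0, 0.006]], [0, [-0.005, 0.028, -0.01], [0.001, 0, 0.009]], [0, [-0.007, 0.039, -0.013], [0.001, 0, 0.013]], [0, [-0.007, 0.046, -0.015], [0.001, 0, 0.016]], [0, [-0.005, 0.047, -0.016], [0.001, 0, 0.015]], [0, [-0.005, 0.04, -0.014], [0.001, -0.001, 0.013]], [0, [-0.002, 0.028, -0.009], [0.001, 0, 0.009]], [0, [-0.001, 0.019, -0.007], [0, 0, 0.006]]]
```

carry_out([
  [0,[-0.004,0.019,-0.006],[0,0,0.006]],
  [0,[-0.005,0.028,-0.01],[0.001,0,0.009]],
  [0,[-0.007,0.039,-0.013],[0.001,0,0.013]],
  [0,[-0.007,0.046,-0.015],[0.001,0,0.016]],
  [0,[-0.005,0.047,-0.016],[0.001,0,0.015]],
  [0,[-0.005,0.04,-0.014],[0.001,-0.001,0.013]],
  [0,[-0.002,0.028,-0.009],[0.001,0,0.009]],
  [0,[-0.001,0.019,-0.007],[0,0,0.006]],
])

```text
clock: 9.35
tool_pos: [0.5635, -0.0252, 0.1011]
ee_rot: [-1.543, -0.376, -0.45]
wrist_force: [0.3, -0.1, -1.6]
grip_width: 0.104
```

Run:
```python
from h import *
st()
plan([.56,-0.028,0.056],Rdown(np.radians(-3),np.radians(-30)),0,8)
```

```text
t 9.35 p [ 0.5635 -0.0252  0.1011] F [ 0.3246 -0.0507 -1.6356] g 0.1042464693628324 
q [ 0.107   0.3821 -0.2487  2.301   1.8961  0.1749 -2.0048] 
 [[ 0.8637  0.5017  0.0486]
 [-0.0424 -0.0238  0.9988]
 [ 0.5023 -0.8647  0.0007]]
dist 0.04527277767021202 turn deg 0.26508672572716396
[[0, [-0.009, 0.013, -0.001], [0, 0, 0]], [0, [-0.014, 0.02, -0.002], [0, 0, 0]], [0, [-0.018, 0.028, -0.002], [-0.001, 0.001, 0.001]], [0, [-0.023, 0.032, -0.002], [0, 0, 0]], [0, [-0.022, 0.033, -0.003], [0, 0, 0]], [0, [-0.019, 0.028, -0.002], [0, 0.001, 0]], [0, [-0.013, 0.019, -0.002], [-0.001, 0, 0.001]], [0, [-0.009, 0.014, -0.001], [0, 0, 0]]]
```

Run:
```python
from h import *
plan([.565,-0.028,0.062],Rdown(np.radians(-3),np.radians(-20)),0,8)
```

```text
dist 0.039181639768567485 turn deg 10.152248306079885
[[0, [-0.006, 0.012, -0.001], [0, 0, 0.008]], [0, [-0.01, 0.019, -0.001], [0, 0, 0.013]], [0, [-0.013, 0.026, -0.002], [0, 0.001, 0.017]], [0, [-0.014, 0.031, -0.003], [-0.001, 0, 0.021]], [0, [-0.013, 0.031, -0.002], [0, 0, 0.021]], [0, [-0.01, 0.028, -0.002], [0, 0.001, 0.017]], [0, [-0.007, 0.019, -0.002], [0, 0, 0.013]], [0, [-0.004, 0.013, 0], [0, 0, 0.008]]]
```

carry_out([
  [0,[-0.006,0.012,-0.001],[0,0,0.008]],
  [0,[-0.01,0.019,-0.001],[0,0,0.013]],
  [0,[-0.013,0.026,-0.002],[0,0.001,0.017]],
  [0,[-0.014,0.031,-0.003],[-0.001,0,0.021]],
  [0,[-0.013,0.031,-0.002],[0,0,0.021]],
  [0,[-0.01,0.028,-0.002],[0,0.001,0.017]],
  [0,[-0.007,0.019,-0.002],[0,0,0.013]],
  [0,[-0.004,0.013,0],[0,0,0.008]],
])

```text
clock: 10.15
tool_pos: [0.5651, -0.028, 0.0622]
ee_rot: [-1.561, -0.234, -0.316]
wrist_force: [0.6, -0.2, 0.0]
grip_width: 0.099
```

Run:
```python
from h import *
st()
d=snap('side');save(d,'d7.png');cv2.imwrite('pics/d7c.png',cv2.resize(d['frame'][140:280,250:440,::-1],None,fx=4,fy=4))
plan([.565,-0.028,0.052],Rdown(np.radians(-3),np.radians(-20)),0,5)
```

```text
t 10.15 p [ 0.5651 -0.028   0.0622] F [ 0.5586 -0.2027  0.0316] g 0.09857219486711641 
q [ 0.2571  0.4917 -0.4112  2.1857  1.0252  0.2734 -1.0956] 
 [[ 0.9382  0.3422  0.0525]
 [-0.0496 -0.0171  0.9986]
 [ 0.3426 -0.9395  0.001 ]]
dist 0.010024309715563822 turn deg 0.05322198413042312
[[0, [-0.002, 0.006, 0], [0, 0, 0]], [0, [-0.004, 0.011, 0], [0, 0, 0]], [0, [-0.005, 0.013, 0], [0, 0, 0]], [0, [-0.004, 0.011, 0.001], [0, 0, 0]], [0, [-0.002, 0.006, 0], [0, 0, 0]], [0, [0, 0, 0], [0, 0, 0]], [0, [0, 0, 0], [0, 0, 0]], [0, [0, 0, 0], [0, 0, 0]]]
```

View pics/d7c.png

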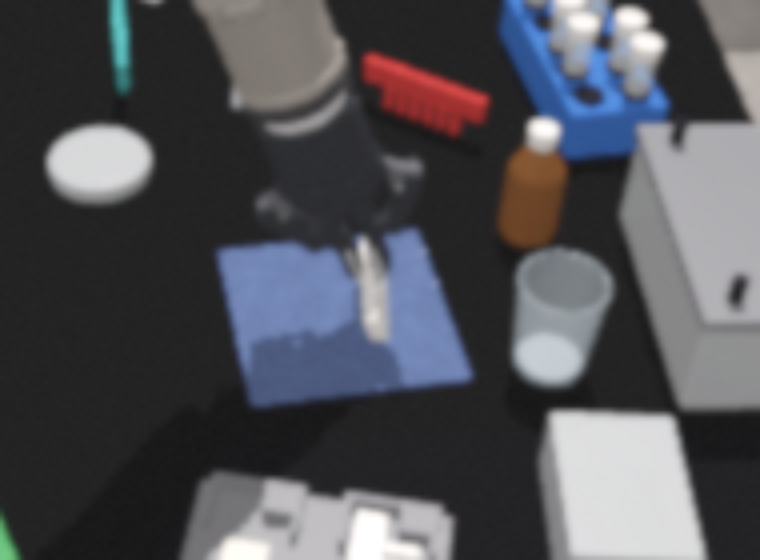

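Accurate again. I lower until it touches.

carry_out([
  [0,[-0.002,0.006,0],[0,0,0]],
  [0,[-0.004,0.011,0],[0,0,0]],
  [0,[-0.005,0.013,0],[0,0,0]],
  [0,[-0.004,0.011,0.001],[0,0,0]],
  [0,[-0.002,0.006,0],[0,0,0]],
  [0,[0,0,0],[0,0,0]],
  [0,[0,0,0],[0,0,0]],
  [0,[0,0,0],[0,0,0]],
])

```text
clock: 11.0
tool_pos: [0.5644, -0.0281, 0.0529]
ee_rot: [-1.562, -0.234, -0.317]
wrist_force: [-0.2, -0.3, -0.7]
grip_width: 0.1
```

carry_out([
  [0,[-0.003,0.009,0],[0,0,0]],
  [0,[0,0,0],[0,0,0]],
  [0.15,[0,0,0],[0,0,0]],
  [0.2,[0,0,0],[0,0,0]],
  [0.25,[0,0,0],[0,0,0]],
  [0.3,[0,0,0],[0,0,0]],
  [0.35,[0,0,0],[0,0,0]],
  [0.35,[0,0,0],[0,0,0]],
])

```text
clock: 11.8
tool_pos: [0.5643, -0.0281, 0.0507]
ee_rot: [-1.562, -0.234, -0.316]
wrist_force: [0.2, -0.1, -0.1]
grip_width: 0.35
```

Run:
```python
from h import *
st()
d=snap('side');save(d,'d8.png');cv2.imwrite('pics/d8c.png',cv2.resize(d['frame'][140:280,250:440,::-1],None,fx=4,fy=4))
d=snap('wrist');save(d,'w8.png')
```

```text
t 11.8 p [ 0.5643 -0.0281  0.0507] F [ 0.1845 -0.1041 -0.1335] g 0.349636067062002 
q [ 0.2198  0.508  -0.3673  2.1934  1.0963  0.2461 -1.171 ] 
 [[ 0.9379  0.3427  0.0528]
 [-0.0497 -0.0178  0.9986]
 [ 0.3432 -0.9393  0.0003]]
```

View pics/d8c.png

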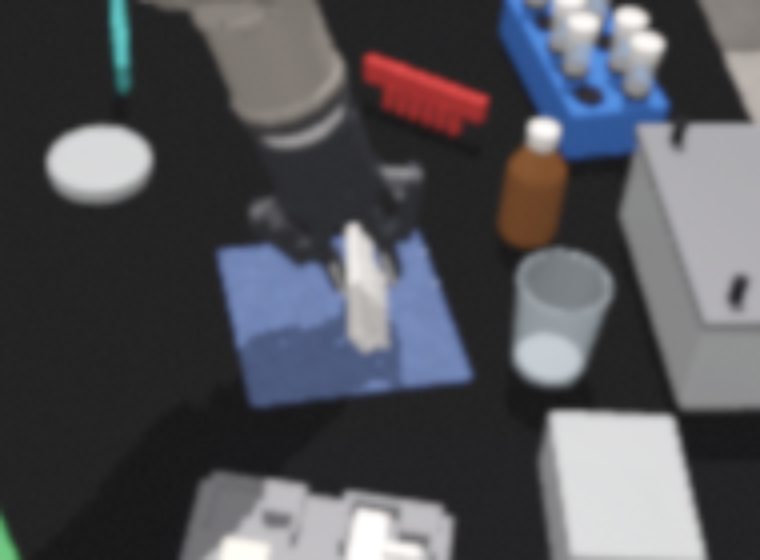

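View pics/w8.png

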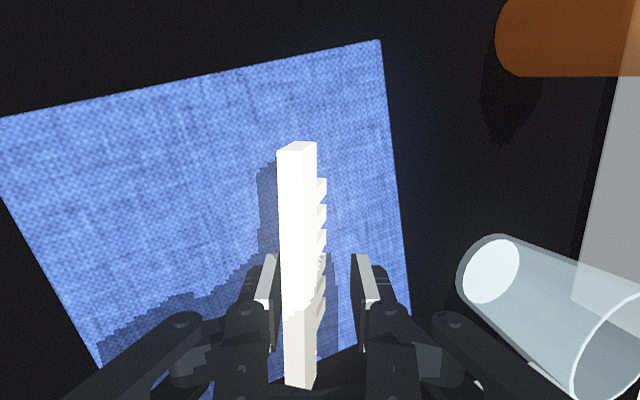

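carry_out([
  [0.35,[-0.02,-0.02,0],[0,0,0]],
  [0.35,[-0.02,-0.03,0],[0,0,0]],
  [0.35,[-0.02,-0.04,0],[0,0,0]],
  [0.35,[-0.02,-0.05,0],[0,0,0]],
  [0.35,[0,-0.06,0],[0,0,0]],
  [0.35,[0,-0.08,0],[0,0,0]],
  [0.35,[0,-0.1,0],[0,0,0]],
  [0.35,[0,-0.06,0],[0,0,0]],
])

```text
clock: 12.7
tool_pos: [0.5185, -0.0257, 0.1296]
ee_rot: [-1.562, -0.235, -0.317]
wrist_force: [-0.2, -0.2, -0.5]
grip_width: 0.35
```

Run:
```python
from h import *
st()
d=snap('wrist');save(d,'w9.png')
```

```text
t 12.7 p [ 0.5185 -0.0257  0.1296] F [-0.2166 -0.1579 -0.52  ] g 0.34956088059322465 
q [ 0.4509  0.3289 -0.6304  2.244   0.7592  0.3688 -0.8516] 
 [[ 0.9376  0.3438  0.0524]
 [-0.0491 -0.0183  0.9986]
 [ 0.3443 -0.9388 -0.0003]]
```

View pics/w9.png

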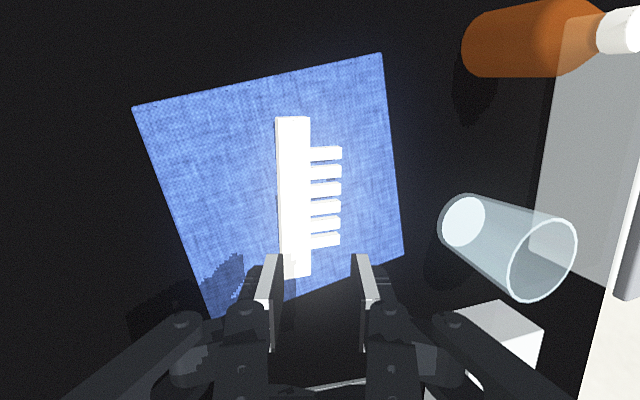

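The comb lies flat on the pad, teeth to +x (bar at about (293,197)). Next: upright tool, re-measure.

Run:
```python
from h import *
plan([.55,-0.09,0.20],Rdown(np.radians(-3)),1,8)
```

```text
dist 0.09954350599467025 turn deg 20.23266235511291
[[1, [0.02, -0.019, -0.022], [0, 0, 0.017]], [1, [0.029, -0.029, -0.033], [0, 0, 0.025]], [1, [0.039, -0.042, -0.047], [0, 0, 0.035]], [1, [0.044, -0.051, -0.055], [0, 0, 0.041]], [1, [0.04, -0.055, -0.054], [0, 0, 0.041]], [1, [0.032, -0.048, -0.047], [0, 0, 0.035]], [1, [0.02, -0.035, -0.033], [0, 0, 0.025]], [1, [0.013, -0.025, -0.022], [0, 0, 0.016]]]
```

carry_out([
  [1,[0.02,-0.019,-0.022],[0,0,0.017]],
  [1,[0.029,-0.029,-0.033],[0,0,0.025]],
  [1,[0.039,-0.042,-0.047],[0,0,0.035]],
  [1,[0.044,-0.051,-0.055],[0,0,0.041]],
  [1,[0.04,-0.055,-0.054],[0,0,0.041]],
  [1,[0.032,-0.048,-0.047],[0,0,0.035]],
  [1,[0.02,-0.035,-0.033],[0,0,0.025]],
  [1,[0.013,-0.025,-0.022],[0,0,0.016]],
])

```text
clock: 13.55
tool_pos: [0.551, -0.091, 0.1977]
ee_rot: [-1.57, 0.044, -0.04]
wrist_force: [0.2, 0.2, -0.8]
grip_width: 0.998
```

```bash
cat > meas.py <<'E'
from h import *
import sys
st()
d=snap('wrist');save(d,sys.argv[1]+'.png')
hsv=cv2.cvtColor(d['frame'],cv2.COLOR_RGB2HSV)
x0,y0,x1,y1=map(int,sys.argv[2:6]);zt=float(sys.argv[6])
M=np.zeros((400,640),np.uint8);M[y0:y1,x0:x1]=((hsv[...,2]>225)&(hsv[...,1]<40))[y0:y1,x0:x1]
c=max(cv2.findContours(M,0,2)[0],key=cv2.contourArea).reshape(-1,2)
W=world(d,c[:,0],c[:,1],zt);print(c.min(0),c.max(0),cv2.minAreaRect((W[:,:2]*1000).astype(np.float32)))
P=cloud(d)[M>0];print('z pct',np.percentile(P[:,2],[5,50,95]))
E
python3 meas.py w10 200 20 460 262 0.014
```

```text
t 13.55 p [ 0.551  -0.091   0.1977] F [ 0.2498  0.1563 -0.7933] g 0.9982042502397606 
q [ 0.6754  0.4616 -0.8012  1.8473  0.3896  0.9997 -0.3438] 
 [[ 0.9985 -0.0025  0.0539]
 [-0.0539  0.0001  0.9985]
 [-0.0025 -1.     -0.    ]]
[291  25] [349 174] ((558.7548828125, -28.277111053466797), (119.35922241210938, 46.27273941040039), 87.00065612792969)
z pct [0.0065 0.014  0.0155]
```

View pics/w10.png

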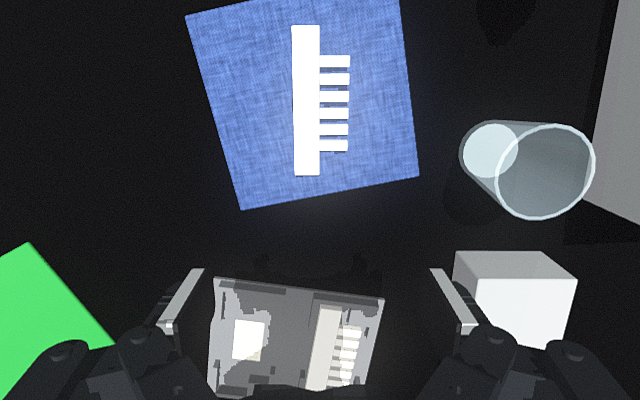

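Run:
```python
from h import *
plan([.5588,-0.0283,0.06],Rdown(np.radians(-3)),.68,8)
```

```text
dist 0.1522526291377787 turn deg 0.17283066437070355
[[0.68, [0.001, 0.049, 0.022], [0, 0, 0]], [0.68, [0.002, 0.073, 0.034], [0, 0, 0]], [0.68, [0.003, 0.103, 0.047], [0, -0.001, 0]], [0.68, [0.003, 0.121, 0.056], [0, 0, -0.001]], [0.68, [0.003, 0.121, 0.056], [0, 0, 0]], [0.68, [0.003, 0.102, 0.047], [0, 0, 0]], [0.68, [0.002, 0.074, 0.034], [0, 0, 0]], [0.68, [0.001, 0.048, 0.022], [0, -0.001, 0]]]
```

carry_out([
  [0.68,[0.001,0.049,0.022],[0,0,0]],
  [0.68,[0.002,0.073,0.034],[0,0,0]],
  [0.68,[0.003,0.103,0.047],[0,-0.001,0]],
  [0.68,[0.003,0.121,0.056],[0,0,-0.001]],
  [0.68,[0.003,0.121,0.056],[0,0,0]],
  [0.68,[0.003,0.102,0.047],[0,0,0]],
  [0.68,[0.002,0.074,0.034],[0,0,0]],
  [0.68,[0.001,0.048,0.022],[0,-0.001,0]],
])

```text
clock: 14.4
tool_pos: [0.5558, -0.0252, 0.0571]
ee_rot: [-1.57, 0.04, -0.035]
wrist_force: [0.8, -0.2, 0.0]
grip_width: 0.681
```

Run:
```python
from h import *
st()
d=snap('wrist');save(d,'w11.png');np.savez('pics/w11.npz',**{k:d[k] for k in ['frame','depth','K','c2w']})
P=cloud(d)
s=readout.observe();T=np.linalg.inv(T_tool(s))
Q=P@T[:3,:3].T+T[:3,3]
# finger pts: tool |x|20..50, |z|<15, 
m=(d['depth']>0)&(abs(Q[...,2])<14)&(abs(Q[...,0])>20)&(abs(Q[...,0])<50)&(Q[...,1]<45)&(P[...,2]>.022)
for sg in (-1,1):
    k=m&(sg*Q[...,0]>0);q=Q[k];print(sg,k.sum(),'y ahead pct',np.percentile(q[:,1],[50,90,98,100]),'inner x',np.percentile(abs(q[:,0]),[1,5,50]))
plan([.5588,-0.0283,0.03],Rdown(np.radians(-3)),.68,8)
```

```text
t 14.4 p [ 0.5558 -0.0252  0.0571] F [ 0.8173 -0.1557  0.0287] g 0.6805915000250986 
q [ 0.4568  0.6451 -0.6831  1.9444  0.5811  0.7606 -0.6126] 
 [[ 0.9989 -0.0029  0.0476]
 [-0.0476  0.0009  0.9989]
 [-0.0029 -1.      0.0007]]Traceback (most recent call last):
  File "<stdin>", line 10, in <module>
    return _quantile_unchecked(
        a, q, axis, out, overwrite_input, method, keepdims, weights)
    return _ureduce(a,
                    func=_quantile_ureduce_func,
    ...<5 lines>...
                    overwrite_input=overwrite_input,
                    method=method)
    r = func(a, **kwargs)
    result = _quantile(arr,
                       quantiles=q,
    ...<2 lines>...
                       out=out,
                       weights=wgt)
    slices_having_nans = np.isnan(arr[-1, ...])
                                  ~~~^^^^^^^^^
IndexError: index -1 is out of bounds for axis 0 with size 0
```

View pics/w11.png

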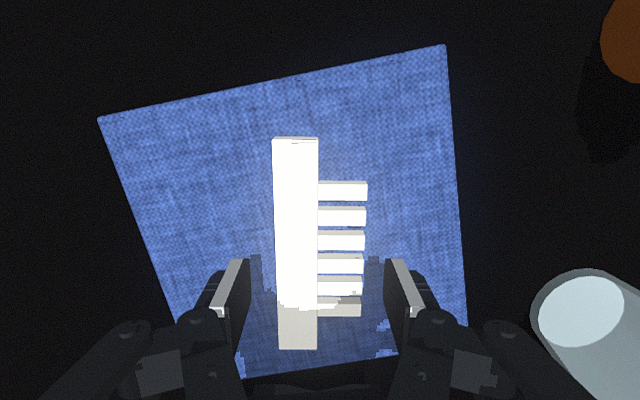

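carry_out([
  [0.68,[0.01,0.03,-0.015],[0,0,0]],
  [0.68,[0,0.035,0],[0,0,0]],
  [0.68,[0,0.035,0],[0,0,0]],
  [0.68,[0,0.03,0],[0,0,0]],
  [0.68,[0,0,0],[0,0,0]],
  [0.68,[0,0,0],[0,0,0]],
  [0.68,[0,0,0],[0,0,0]],
  [0.68,[0,0,0],[0,0,0]],
])

```text
clock: 15.25
tool_pos: [0.5594, -0.0297, 0.0334]
ee_rot: [-1.57, 0.039, -0.039]
wrist_force: [-0.5, 0.3, -0.6]
grip_width: 0.677
```

Run:
```python
from h import *
st()
d=snap('wrist');save(d,'w12.png')
d=snap('side');cv2.imwrite('pics/d12c.png',cv2.resize(d['frame'][170:260,290:390,::-1],None,fx=6,fy=6))
```

```text
t 15.25 p [ 0.5594 -0.0297  0.0334] F [-0.4709  0.2847 -0.5915] g 0.6774318522347208 
q [ 0.4409  0.6816 -0.6534  1.9457  0.6172  0.7225 -0.6344] 
 [[ 0.9988  0.0002  0.0498]
 [-0.0498  0.0003  0.9988]
 [ 0.0002 -1.      0.0003]]
```

View pics/w12.png

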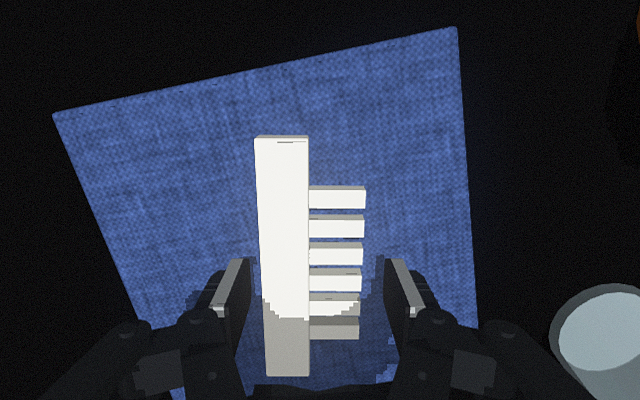

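View pics/d12c.png

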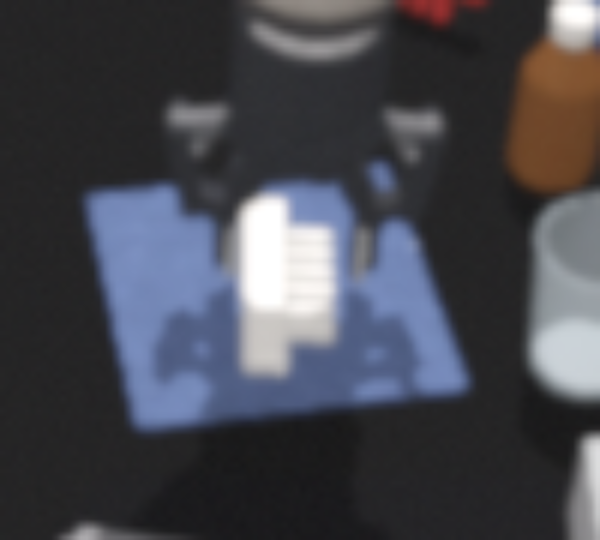

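carry_out([
  [0.62,[-0.01,0.01,0],[0,0,0]],
  [0.62,[0,0.01,0],[0,0,0]],
  [0.62,[0,0.005,0],[0,0,0]],
  [0.62,[0,0,0],[0,0,0]],
  [0.62,[0,0,0],[0,0,0]],
  [0.62,[0,0,0],[0,0,0]],
  [0.62,[0,0,0],[0,0,0]],
  [0.62,[0,0,0],[0,0,0]],
])

```text
clock: 16.15
tool_pos: [0.5572, -0.0297, 0.0282]
ee_rot: [-1.57, 0.039, -0.039]
wrist_force: [0.0, 1.0, 0.2]
grip_width: 0.618
```

carry_out([
  [0.62,[0,0.006,0],[0,0,0]],
  [0.62,[0,0.006,0],[0,0,0]],
  [0.62,[0,0,0],[0,0,0]],
  [0.62,[0,0,0],[0,0,0]],
  [0.62,[0,0,0],[0,0,0]],
  [0.62,[0,0,0],[0,0,0]],
  [0.62,[0,0,0],[0,0,0]],
  [0.62,[0,0,0],[0,0,0]],
])

```text
clock: 16.95
tool_pos: [0.5572, -0.0297, 0.0258]
ee_rot: [-1.57, 0.039, -0.039]
wrist_force: [-0.5, -0.2, -0.1]
grip_width: 0.621
```

carry_out([
  [0.62,[0,0.005,0],[0,0,0]],
  [0.62,[0,0,0],[0,0,0]],
  [0.62,[0,0,0],[0,0,0]],
  [0.62,[0,0.005,0],[0,0,0]],
  [0.62,[0,0,0],[0,0,0]],
  [0.62,[0,0,0],[0,0,0]],
  [0.62,[0,0,0],[0,0,0]],
  [0.62,[0,0,0],[0,0,0]],
])

```text
clock: 17.75
tool_pos: [0.5571, -0.0297, 0.0237]
ee_rot: [-1.57, 0.039, -0.039]
wrist_force: [0.4, 0.4, 0.2]
grip_width: 0.62
```

Run:
```python
from h import *
st()
d=snap('wrist');save(d,'w13.png');cv2.imwrite('pics/w13c.png',cv2.resize(d['frame'][230:340,180:440,::-1],None,fx=3,fy=3))
```

```text
t 17.75 p [ 0.5571 -0.0297  0.0237] F [0.3554 0.3758 0.1639] g 0.6201992237157984 
q [ 0.4327  0.6933 -0.6419  1.9533  0.6313  0.7046 -0.6471] 
 [[ 0.9988 -0.0004  0.0497]
 [-0.0497  0.0003  0.9988]
 [-0.0004 -1.      0.0003]]
```

View pics/w13c.png

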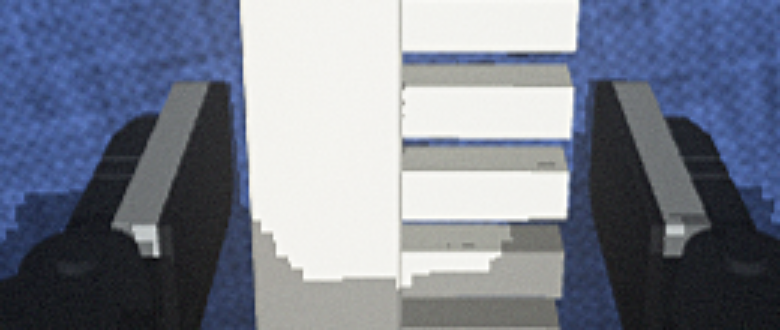

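carry_out([
  [0.62,[0,-0.01,0],[0,0,0]],
  [0.3,[0,0,0],[0,0,0]],
  [0.3,[0,0,0],[0,0,0]],
  [0.3,[0,0,0],[0,0,0]],
  [0.3,[0,0,0],[0,0,0]],
  [0.3,[0,0,0],[0,0,0]],
  [0.3,[0,0,0],[0,0,0]],
  [0.3,[0,0,0],[0,0,0]],
], squeeze=40)

```text
clock: 18.6
tool_pos: [0.5571, -0.0296, 0.0264]
ee_rot: [-1.571, 0.039, -0.039]
wrist_force: [-2.2, -0.7, 6.0]
grip_width: 0.516
```

Run:
```python
from h import *
st()
d=snap('wrist');save(d,'w14.png')
s=readout.observe();p=s['tool_pos']
plan([p[0],p[1],.12],T_tool(s)[:3,:3],0.3,8)
```

```text
t 18.6 p [ 0.5571 -0.0296  0.0264] F [-2.2301 -0.6856  6.0265] g 0.5158358738601826 
q [ 0.4347  0.6894 -0.645   1.9526  0.6279  0.709  -0.6447] 
 [[ 0.9988 -0.0003  0.0497]
 [-0.0497 -0.0001  0.9988]
 [-0.0002 -1.     -0.0001]]
dist 0.09364642480407107 turn deg 0.0
[[0.3, [0, -0.033, 0], [0, 0, 0]], [0.3, [0, -0.05, 0], [0, 0, 0]], [0.3, [0, -0.069, 0], [0, 0, 0]], [0.3, [0, -0.082, 0], [0, 0, 0]], [0.3, [0, -0.082, 0], [0, 0, 0]], [0.3, [0, -0.069, 0], [0, 0, 0]], [0.3, [0, -0.05, 0], [0, 0, 0]], [0.3, [0, -0.033, 0], [0, 0, 0]]]
```

View pics/w14.png

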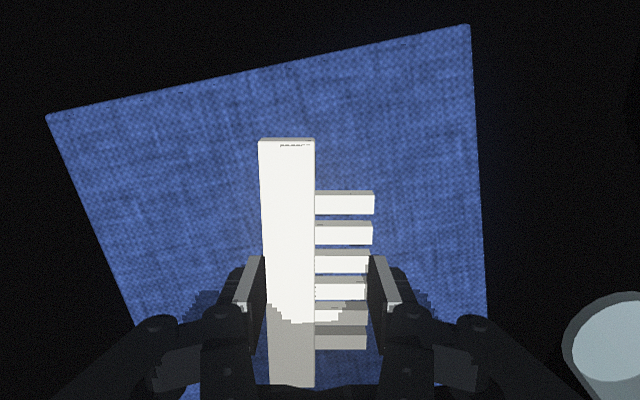

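carry_out([
  [0.3,[0,-0.033,0],[0,0,0]],
  [0.3,[0,-0.05,0],[0,0,0]],
  [0.3,[0,-0.069,0],[0,0,0]],
  [0.3,[0,-0.082,0],[0,0,0]],
  [0.3,[0,-0.082,0],[0,0,0]],
  [0.3,[0,-0.069,0],[0,0,0]],
  [0.3,[0,-0.05,0],[0,0,0]],
  [0.3,[0,-0.033,0],[0,0,0]],
])

```text
clock: 19.45
tool_pos: [0.5575, -0.0298, 0.1206]
ee_rot: [-1.57, 0.039, -0.04]
wrist_force: [-0.2, -0.4, -1.8]
grip_width: 0.513
```

Run:
```python
from h import *
st()
d=snap('wrist');save(d,'w15.png')
y=np.radians(-11.3);off=0.0013*np.array([-np.sin(y),np.cos(y)])
p=np.array([.4684,-.2698])-off;print(p)
plan([p[0],p[1],.10],Rdown(y),0.3,16)
```

```text
t 19.45 p [ 0.5575 -0.0298  0.1206] F [-0.2325 -0.3639 -1.7613] g 0.5126336225020308 
q [ 0.517   0.5589 -0.7483  1.9101  0.4943  0.8643 -0.536 ] 
 [[ 0.9988  0.0008  0.0499]
 [-0.0499  0.0001  0.9988]
 [ 0.0008 -1.      0.0001]]
[ 0.4681 -0.2711]
dist 0.25832748652296705 turn deg 8.43675374949779
[[0.3, [-0.013, 0.003, -0.04], [0, 0.003, 0]], [0.3, [-0.014, 0.004, -0.047], [0, 0.004, 0]], [0.3, [-0.018, 0.005, -0.058], [0, 0.005, 0]], [0.3, [-0.021, 0.007, -0.073], [0, 0.005, 0]], [0.3, [-0.025, 0.007, -0.086], [0, 0.007, 0]], [0.3, [-0.027, 0.008, -0.097], [0, 0.008, 0]], [0.3, [-0.028, 0.009, -0.107], [0, 0.008, 0]], [0.3, [-0.028, 0.009, -0.112], [0, 0.009, 0]]]
[[0.3, [-0.027, 0.01, -0.111], [0, 0.009, 0.001]], [0.3, [-0.024, 0.009, -0.108], [0, 0.008, 0]], [0.3, [-0.021, 0.008, -0.099], [0, 0.008, 0]], [0.3, [-0.017, 0.007, -0.088], [0, 0.007, 0]], [0.3, [-0.014, 0.006, -0.074], [0, 0.006, 0]], [0.3, [-0.01, 0.006, -0.061], [0, 0.004, 0]], [0.3, [-0.009, 0.004, -0.048], [0, 0.004, 0]], [0.3, [-0.006, 0.003, -0.041], [0, 0.003, 0]]]
```

View pics/w15.png

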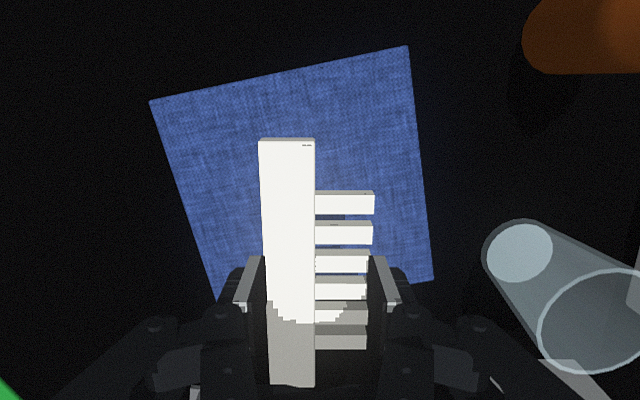

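The comb is lifted and held square. Next: over the near pocket.

carry_out([
  [0.3,[-0.013,0.003,-0.04],[0,0.003,0]],
  [0.3,[-0.014,0.004,-0.047],[0,0.004,0]],
  [0.3,[-0.018,0.005,-0.058],[0,0.005,0]],
  [0.3,[-0.021,0.007,-0.073],[0,0.005,0]],
  [0.3,[-0.025,0.007,-0.086],[0,0.007,0]],
  [0.3,[-0.027,0.008,-0.097],[0,0.008,0]],
  [0.3,[-0.028,0.009,-0.107],[0,0.008,0]],
  [0.3,[-0.028,0.009,-0.112],[0,0.009,0]],
])

```text
clock: 20.3
tool_pos: [0.5112, -0.1524, 0.1084]
ee_rot: [-1.568, 0.099, -0.097]
wrist_force: [0.2, -0.1, -0.7]
grip_width: 0.515
```

carry_out([
  [0.3,[-0.027,0.01,-0.111],[0,0.009,0.001]],
  [0.3,[-0.024,0.009,-0.108],[0,0.008,0]],
  [0.3,[-0.021,0.008,-0.099],[0,0.008,0]],
  [0.3,[-0.017,0.007,-0.088],[0,0.007,0]],
  [0.3,[-0.014,0.006,-0.074],[0,0.006,0]],
  [0.3,[-0.01,0.006,-0.061],[0,0.004,0]],
  [0.3,[-0.009,0.004,-0.048],[0,0.004,0]],
  [0.3,[-0.006,0.003,-0.041],[0,0.003,0]],
])

```text
clock: 21.1
tool_pos: [0.4674, -0.2715, 0.0983]
ee_rot: [-1.565, 0.156, -0.153]
wrist_force: [0.2, -0.2, -0.6]
grip_width: 0.515
```

Run:
```python
from h import *
st()
d=snap('wrist');save(d,'w16.png');np.savez('pics/w16.npz',**{k:d[k] for k in ['frame','depth','K','c2w']})
plan([.4681,-.2711,.055],Rdown(np.radians(-11.3)),0.3,8)
```

```text
t 21.1 p [ 0.4674 -0.2715  0.0983] F [ 0.1574 -0.242  -0.5521] g 0.5149301483759485 
q [ 0.9413  0.55   -0.6774  1.9651  0.4781  0.7923 -0.2065] 
 [[ 0.9807 -0.0018  0.1957]
 [-0.1957  0.0007  0.9807]
 [-0.0019 -1.      0.0003]]
dist 0.04315531723985914 turn deg 0.15713876029553883
[[0.3, [0, 0.015, 0.001], [0, 0, 0]], [0.3, [0.001, 0.023, 0.001], [0, 0, 0]], [0.3, [0.001, 0.032, 0.001], [0, 0, -0.001]], [0.3, [0, 0.038, 0.002], [0, 0, 0]], [0.3, [0.001, 0.037, 0.002], [0, -0.001, 0]], [0.3, [0.001, 0.032, 0.001], [0, 0, 0]], [0.3, [0, 0.023, 0.002], [0, 0, 0]], [0.3, [0.001, 0.015, 0], [0, 0, -0.001]]]
```

View pics/w16.png

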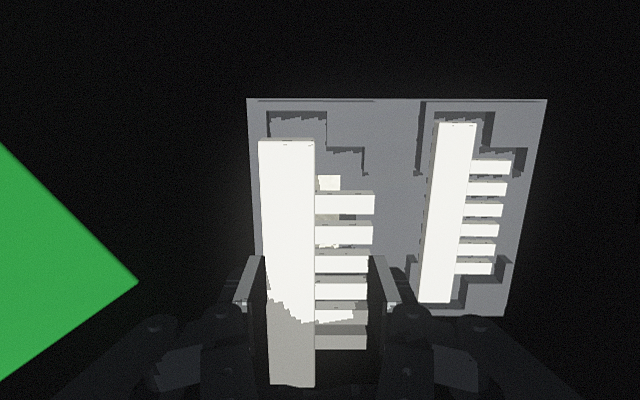

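Run:
```python
from h import *
np.set_printoptions(precision=4,suppress=True)
z=np.load('pics/w16.npz');d={k:z[k] for k in z}
cv2.imwrite('pics/w16c.png',cv2.resize(d['frame'][90:200,240:440,::-1],None,fx=4,fy=4,interpolation=cv2.INTER_NEAREST))
y=np.radians(-11.3);A=np.array([[np.cos(y),np.sin(y)],[-np.sin(y),np.cos(y)]])
for n,u,v in [('(-28,65)',266.5,111.5),('(6,65)',326,111.5),('(6,45)',327,148),('(28,45)',365,148)]:
    for zz in (.016,.004):
        w=world(d,np.array([u]),np.array([v]),zz)[0,:2];print(n,zz,1000*A@(w-[.4684,-.2698]))
```

```text
(-28,65) 0.016 [-27.4932  64.1078]
(-28,65) 0.004 [-29.1418  63.0841]
(6,65) 0.016 [ 5.8169 64.1437]
(6,65) 0.004 [ 6.1048 63.1221]
(6,45) 0.016 [ 6.584  43.5731]
(6,45) 0.004 [ 6.9165 41.3557]
(28,45) 0.016 [28.5399 43.5998]
(28,45) 0.004 [30.1489 41.3839]
```

View pics/w16c.png

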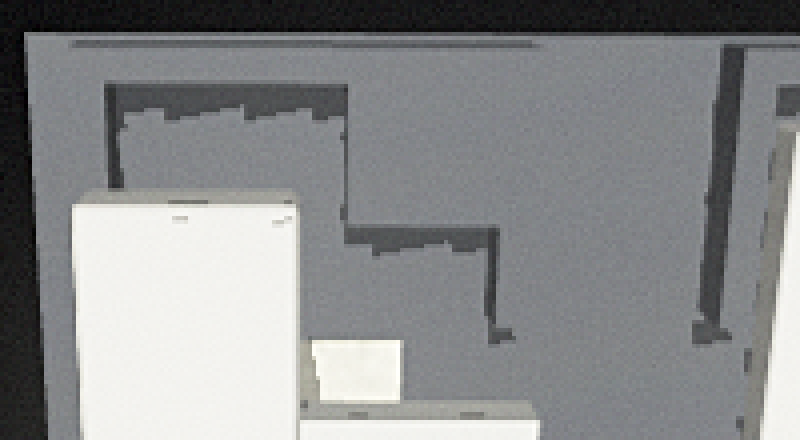

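carry_out([
  [0.3,[0,0.015,0.001],[0,0,0]],
  [0.3,[0.001,0.023,0.001],[0,0,0]],
  [0.3,[0.001,0.032,0.001],[0,0,-0.001]],
  [0.3,[0,0.038,0],[0,0,0]],
  [0.3,[0.001,0.037,0],[0,-0.001,0]],
  [0.3,[0.001,0.032,0],[0,0,0]],
  [0.3,[0,0.023,0],[0,0,0]],
  [0.3,[0.001,0.015,0],[0,0,-0.001]],
])

```text
clock: 21.95
tool_pos: [0.4686, -0.2705, 0.0547]
ee_rot: [-1.565, 0.153, -0.154]
wrist_force: [-0.3, -0.7, -0.4]
grip_width: 0.512
```

Run:
```python
from h import *
st()
d=snap('wrist');save(d,'w17.png')
plan([.4681,-.2715,.028],Rdown(np.radians(-11.3)),0.3,8)
```

```text
t 21.95 p [ 0.4686 -0.2705  0.0547] F [-0.2958 -0.732  -0.3603] g 0.5123638112398855 
q [ 0.8999  0.6128 -0.6299  1.9862  0.543   0.7139 -0.2608] 
 [[ 0.981   0.0007  0.1939]
 [-0.1939  0.0003  0.981 ]
 [ 0.0006 -1.      0.0004]]
dist 0.02653960880885571 turn deg 0.11833482367771005
[[0.3, [0, 0.009, 0], [0, 0, 0]], [0.3, [0, 0.014, -0.001], [0, 0, 0]], [0.3, [0, 0.02, -0.001], [0, 0, 0]], [0.3, [0, 0.023, -0.001], [0, 0.001, 0]], [0.3, [0, 0.023, -0.001], [0, 0, 0]], [0.3, [0, 0.02, 0], [0, 0, 0]], [0.3, [0, 0.014, -0.001], [0, 0, 0]], [0.3, [0, 0.01, 0], [0, 0, 0]]]
```

View pics/w17.png

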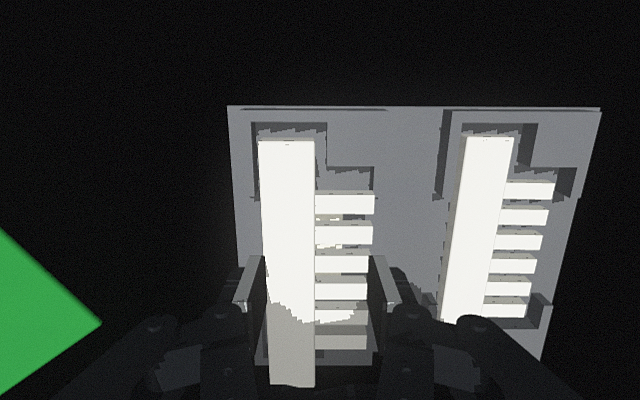

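Aligned (bar x 258–315 inside the pocket, teeth between the blocks). Lowering.

carry_out([
  [0.3,[0,0.009,0],[0,0,0]],
  [0.3,[0,0.014,-0.001],[0,0,0]],
  [0.3,[0,0.02,-0.001],[0,0,0]],
  [0.3,[0,0.023,-0.001],[0,0.001,0]],
  [0.3,[0,0.023,-0.001],[0,0,0]],
  [0.3,[0,0.02,0],[0,0,0]],
  [0.3,[0,0.014,-0.001],[0,0,0]],
  [0.3,[0,0.01,0],[0,0,0]],
])

```text
clock: 22.8
tool_pos: [0.4684, -0.2716, 0.0284]
ee_rot: [-1.565, 0.154, -0.155]
wrist_force: [0.3, 0.2, -0.7]
grip_width: 0.515
```

carry_out([
  [0.3,[0,0,0],[0,0,0]],
  [0.3,[0,0.004,0],[0,0,0]],
  [0.3,[0,0,0],[0,0,0]],
  [0.3,[0,0,0],[0,0,0]],
  [0.3,[0,0,0],[0,0,0]],
  [0.3,[0,0,0],[0,0,0]],
  [0.3,[0,0,0],[0,0,0]],
  [0.3,[0,0,0],[0,0,0]],
])

```text
clock: 23.6
tool_pos: [0.4685, -0.2717, 0.0279]
ee_rot: [-1.565, 0.154, -0.155]
wrist_force: [0.5, -1.0, 0.4]
grip_width: 0.513
```

Run:
```python
from h import *
st()
d=snap('wrist');save(d,'w18.png')
```

```text
t 23.6 p [ 0.4685 -0.2717  0.0279] F [ 0.4903 -1.0266  0.4268] g 0.5129550010661033 
q [ 0.8752  0.6529 -0.5965  1.9944  0.5833  0.6676 -0.2939] 
 [[ 0.9807  0.0011  0.1956]
 [-0.1956 -0.0001  0.9807]
 [ 0.0011 -1.      0.0001]]
```

View pics/w18.png

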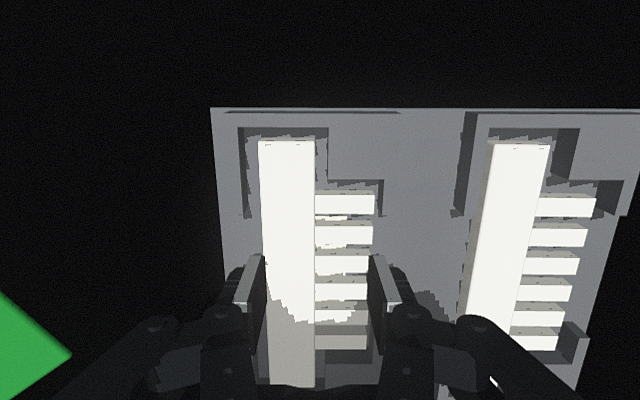

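carry_out([
  [0.3,[0,0.005,0],[0,0,0]],
  [0.3,[0,0.002,0],[0,0,0]],
  [0.3,[0,0,0],[0,0,0]],
  [0.53,[0,0,0],[0,0,0]],
  [0.56,[0,0,0],[0,0,0]],
  [0.6,[0,0,0],[0,0,0]],
  [0.64,[0,0,0],[0,0,0]],
  [0.64,[0,0,0],[0,0,0]],
])

```text
clock: 24.45
tool_pos: [0.4685, -0.2717, 0.0266]
ee_rot: [-1.565, 0.154, -0.155]
wrist_force: [-0.6, -0.1, 0.1]
grip_width: 0.64
```

carry_out([
  [0.64,[0,-0.02,0],[0,0,0]],
  [0.64,[0,-0.04,0],[0,0,0]],
  [0.64,[0,-0.06,0],[0,0,0]],
  [0.64,[0,-0.1,0],[0,0,0]],
  [0.64,[0,-0.15,0],[0,0,0]],
  [0.64,[0,-0.15,0],[0,0,0]],
  [0.64,[0,-0.15,0],[0,0,0]],
  [0.64,[0,-0.1,0],[0,0,0]],
])

```text
clock: 25.25
tool_pos: [0.4691, -0.2716, 0.1838]
ee_rot: [-1.567, 0.151, -0.157]
wrist_force: [-0.3, 0.1, -0.1]
grip_width: 0.639
```

```bash
python3 meas.py w19 180 20 330 330 0.014
python3 - <<'E'
from h import *
plan([.505,-.16,.25],Rdown(np.radians(-11.3)),0.64,8)
E
```

```text
t 25.25 p [ 0.4691 -0.2716  0.1838] F [-0.2565  0.0867 -0.1382] g 0.6390615334645706 
q [ 1.0096  0.4357 -0.7533  1.9036  0.3663  0.9395 -0.1129] 
 [[ 0.9808  0.0037  0.1951]
 [-0.1951 -0.0017  0.9808]
 [ 0.004  -1.     -0.0009]]
[287 108] [329 244] ((464.9357604980469, -269.1769714355469), (119.0244140625, 35.414756774902344), 78.6524429321289)
z pct [0.0058 0.014  0.0154]
dist 0.1334643228332336 turn deg 0.4578728771284167
[[0.64, [0.004, -0.023, 0.041], [0, 0, 0]], [0.64, [0.007, -0.033, 0.062], [0, 0, 0.001]], [0.64, [0.009, -0.048, 0.086], [0.001, 0, 0.001]], [0.64, [0.011, -0.056, 0.102], [0, 0, 0.001]], [0.64, [0.01, -0.055, 0.102], [0, 0, 0]], [0.64, [0.009, -0.048, 0.087], [0, 0, 0.001]], [0.64, [0.007, -0.033, 0.062], [0, 0.001, 0.001]], [0.64, [0.004, -0.023, 0.041], [0.001, 0, 0]]]
```

View pics/w19.png

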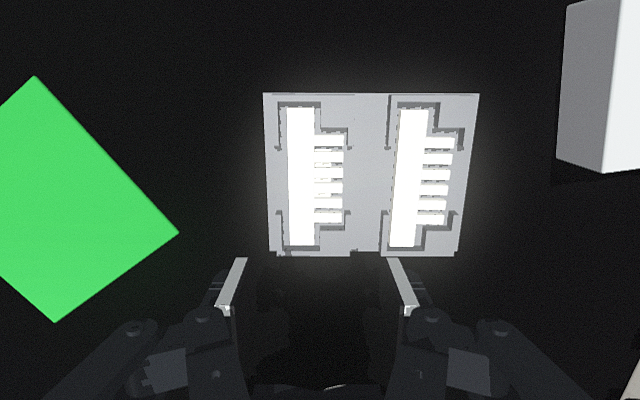

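Run:
```python
from h import *
np.set_printoptions(precision=4,suppress=True)
d=snap('wrist');P=cloud(d);hsv=cv2.cvtColor(d['frame'],cv2.COLOR_RGB2HSV)
for n,(x0,x1) in {'placed':(284,352),'stored':(388,456)}.items():
    M=np.zeros((400,640),np.uint8);M[95:252,x0:x1]=(hsv[95:252,x0:x1,2]>225)&(hsv[95:252,x0:x1,1]<40)
    c=max(cv2.findContours(M,0,2)[0],key=cv2.contourArea).reshape(-1,2)
    W=world(d,c[:,0],c[:,1],.014);print(n,cv2.minAreaRect((W[:,:2]*1000).astype(np.float32)))
for n,u,v in [('bar+y',300,115),('bar-y',300,238),('barmid',300,178),('tooth1',335,141),('tooth6',335,218)]:
    print(n,P[v-3:v+4,u-4:u+5,2].mean())
s=snap('scene');save(s,'s20.png')
print(readout.observe()['clock'])
```

```text
placed ((470.2768249511719, -270.5445861816406), (119.87023162841797, 46.518516540527344), 78.68695831298828)
stored ((558.63330078125, -289.44482421875), (120.31721496582031, 46.19986343383789), 77.96915435791016)
bar+y 0.01909463259637151
bar-y 0.014200638074789362
barmid 0.014335771929256875
tooth1 0.011728985131294138
tooth6 0.009764087983175187
25.4
```

View pics/s20.png

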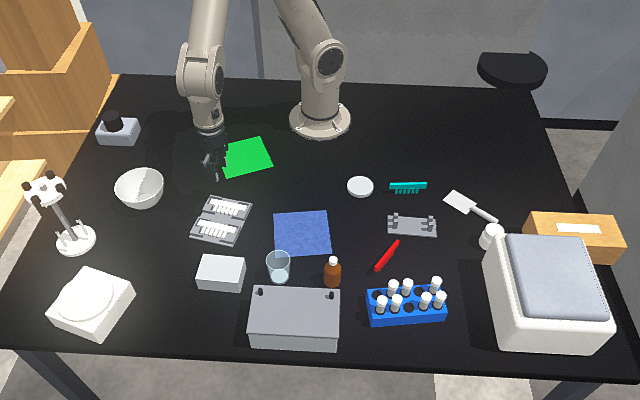

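Run:
```python
from h import *
np.set_printoptions(precision=4,suppress=True)
d=snap('wrist');P=cloud(d);
for a,b,nm in [(290,310,'placed'),(400,416,'stored')]:
    print(nm,[(v,round(float(np.median(P[v-1:v+2,a:b,2])),4)) for v in range(110,244,7)])
print(P[112:119,292:312:2,2])
```

```text
placed [(110, 0.0143), (117, 0.0144), (124, 0.0145), (131, 0.0142), (138, 0.0145), (145, 0.0145), (152, 0.0144), (159, 0.0143), (166, 0.0144), (173, 0.0142), (180, 0.0144), (187, 0.0144), (194, 0.0144), (201, 0.0144), (208, 0.0142), (215, 0.0143), (222, 0.0141), (229, 0.0143), (236, 0.0143), (243, 0.0142)]
stored [(110, 0.0141), (117, 0.0145), (124, 0.0144), (131, 0.0143), (138, 0.0145), (145, 0.0145), (152, 0.0144), (159, 0.0145), (166, 0.0143), (173, 0.0144), (180, 0.0144), (187, 0.0142), (194, 0.0144), (201, 0.0144), (208, 0.0142), (215, 0.0143), (222, 0.0143), (229, 0.0143), (236, 0.0142), (243, 0.0141)]
[[0.0155 0.0148 0.0142 0.0131 0.014  0.0148 0.0148 0.0137 0.0142 0.0157]
 [0.0146 0.0135 0.0129 0.0142 0.0144 0.0147 0.014  0.0148 0.0158 0.0147]
 [0.0145 0.0128 0.0152 0.0145 0.0149 0.0134 0.0147 0.0137 0.0138 0.0148]
 [0.0131 0.0148 0.0143 0.0138 0.0139 0.0136 0.0146 0.0139 0.0148 0.0132]
 [0.0149 0.014  0.0145 0.0149 0.0147 0.0156 0.0152 0.0153 0.0143 0.0146]
 [0.0144 0.015  0.0144 0.0132 0.0147 0.0153 0.0144 0.0141 0.0145 0.0144]
 [0.0153 0.0145 0.0142 0.0138 0.0139 0.0138 0.0134 0.0148 0.014  0.0146]]
```

The bar is level along its whole length, so the 19 mm value came from a depth outlier. The scene picture shows everything else in place and the gripper clear. Handing in.

```bash
python3 -c "
from cell import order
print(order.job_done())"
```

```text
the job is handed in; nothing more can be done
None
```

The white comb now lies flat in the tray's near compartment, teeth to +x. I handed the job in at about 25.5 s of the 56 s allowed.

- **What I did:** I lifted the comb out of its stand and leaned it on the blue pad at a 20° tilt. I let go there and the comb fell flat. I then gripped it across its 46 mm width, lowered it into the near compartment and released it.
- **Last checks:**
  - The comb's centre is within about 2 mm of the compartment's middle, and its direction is within about 0.1° of the tray's.
  - Its back is level at 14.1–14.5 mm along the whole length, the same as the stored comb.
  - The stored comb is still within 0.3 mm of where it was.
  - The last scene picture shows the other items in their places and the gripper clear of everything.
- **What went wrong or disagreed:**
  - The planned 40° tilt over the pad fell short, and at 30° one joint (j6) came close to its limit. I used 20° instead.
  - One final height check averaged 19 mm at one end of the comb. A repeat picture gave 14 mm there, so I took it as a bad depth pixel.

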